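# Grade the picked mushrooms

### The arm

A 6-joint arm with a two-finger parallel gripper is mounted at the origin on the work surface. World frame = base frame: x ahead of the robot, y to its left, z up, the work surface at z = 0. Lengths are in mm, angles in rad, forces in N, time in s.
With the tool pointing down it reaches from about 275 to 1000 mm from the base axis. Payload 8.4 kg.
Tool frame: the origin (TCP) lies at the very end of the fingers, on their centre line; the grasp point (between the pads) lies 19 mm behind it (r.pinch_z is the distance from the TCP to the grasp point, in mm); z points along the fingers, y is the direction in which the jaws open and shut (so a half turn about z gives the same grasp; the last joint's range is limited). The gripper opens to 85 mm and grips with 20 to 120 N. Pads are 22 mm wide; open, the fingers measure 114 mm over their backs; the gripper's body (76 mm by 85 mm) begins 54 mm behind the grasp point. The pads swing forward as they close: fully open they stand 13 mm farther back than shut.
Start: joints at [1.175, 0.353, 1.633, -0, 1.155, -0.002], TCP at [239.811, 577.164, 231.281] pointing down, gripper open.
Joint ranges: [-2.63, 2.63], [-0.92, 2.1], [0.06, 2.66], [-1.3, 4.44], [0, 2.69], [-3.02, 3.02]. Speed limits (rad/s): [2.22, 2.22, 2.79, 3.14, 3.14, 3.14].

### API

Orientations are given as [roll, pitch, yaw] about the fixed x, y, z axes, in that order (R = Rz(yaw) Ry(pitch) Rx(roll)).
In Python, from rig import r, optics gives the robot as it stands.
- The arm moves only by the shell command python3 -m creep 'ROWS' [FORCE]. ROWS is JSON, a list of rows, each an object with "dp": the shift along the tool's x, y, z in mm, a list of three; "angular": the turn, a rotation vector about the tool's x, y, z in rad, a list of three; "fingers": the finger opening in mm, from 0 to 85.4. In form: [{"dp": [dx, dy, dz], "angular": [wx, wy, wz], "fingers": fingers}, ...]. A call has 1 to 5 rows; each row is the pose to reach, as a shift and turn from the pose commanded when the call began, along the tool's axes at that moment; what a row does not reach only later rows make up. A row lasts 1/12 s, in which the tool goes at most 41.7 mm and 7.16 degrees, less where a joint would pass 70% of its speed; a pose out of reach is approached as far as the arm can. A call with a gripper value outside its range is refused whole. The fingers move at their own pace and stop on an object; FORCE is the grip in N (left out, the last holds). Time passes only in rows, so rows that repeat a pose let the fingers close. It gives the time, the measured TCP pose, the force and the opening at its end, in the units of the state.
- r.sense(): the state, without advancing time (a new reading comes with each control period).
- optics.grab_frame(name): name is "scene" or "side" or "wrist"; returns the picture (480x640x3 uint8, blue, green, red); there is no depth.
- optics.camera_params(name): a dict with "fx", "fy", "cx", "cy" (pixels), "eye" and "rotation" of the camera in the world; the wrist camera has in their place "T_tool_cam" (4x4, takes a point from camera to tool coordinates, whose origin is the TCP and whose axes are the flange's). Camera axes: x right, y up, looking along -z (the intrinsics and any distortion apply to the point x, -y, -z); pixel columns grow to the right and rows downward; lengths in mm; the calibration is good to about 2 mm. The wrist camera is an equidistant fisheye: a pixel r from the principal point sees the ray r / f radians off the axis. A picture is of the moment at which its call begins: read the wrist's pose just before it. camera_params takes no time and is no camera call.
- r.sign_off(): hands the job in, once; it reports no verdict.
The state is a dict: "clock": time; "qpos": joint angles; "qvel": joint speeds; "joint_efforts": joint torques, N m; "eef_pos": TCP position; "tcp_rot": TCP orientation; "contact_force": force on the tool from outside, world axes, zero at the start; "wrist_torque": the same for the moment, N m; "opening": opening from 0.0 (shut) to 1.0 (fully open).
Only numpy, scipy, OpenCV 4.12 (cv2) and the standard library are available. Lean on these libraries where they do the work, as an engineer would, in place of code of your own. Each camera call takes 0.05 s, during which the arm holds its last target.

### The job

Sort the five picked mushrooms lying on the bench: both large open mushrooms into the green crate, both small buttons into the round metal bowl, and the long king oyster lengthwise into the long wooden tray. Set each one flat on the floor of its container, with the large ones and the buttons standing cap down with the stem up as they are now.

Things in the scene. Friction and masses are not known exactly. Their poses are not given: they have to be found in the camera images.
- large1_mid (a point): Centre (half-way up) of one large open mushroom that stands cap down on the bench with its stem straight up: brown cap 66 mm across and 22 mm high with pale gills on its upper face, pale round stem 16 mm thick rising from 22 to 62 mm above its underside. 62 mm tall in all, so this point is 31 mm above its underside, on the stem's axis; z is up along the stem. About 35 g. Grip it by the stem, above the gills.
- large2_mid (a point): The same point of the other large open mushroom, of the same shape and size.
- button1_mid (a point): Centre (half-way up) of one small button mushroom that stands cap down with its stem up: brown cap 40 mm across and 20 mm high, pale round stem 13 mm thick rising from 20 to 46 mm above its underside. 46 mm tall in all, so this point is 23 mm above its underside, on the stem's axis; z is up along the stem. About 18 g. Grip it by the stem, above the gills.
- button2_mid (a point): The same point of the other button mushroom, of the same shape and size.
- king_mid (a point): Middle of the king oyster mushroom, which lies on its side: 115 mm long, pale stem 34 mm thick at the middle (41 mm at its foot), with a small tan cap 45 mm across at one end. This point lies on its axis, half-way along, 20.5 mm above its lowest line; x points along it to the cap, y is level across the stem, z is up. Its underside is a little flattened, so it does not roll. About 70 g. Grip it across the stem, close to this point.
- crate: Green slatted plastic crate, open on top, fixed to the bench, for the large open mushrooms. Outside 130 mm along its x, 190 mm along its y (its long side), 33 mm high; walls and floor 5 mm thick, so the inside is 120 by 180 mm. Origin at the centre of its underside, z up. The two large ones fit side by side along y, for example 42 mm either side of the middle.
- bowl: Round shallow bare-metal bowl, open on top, fixed to the bench, for the buttons. 136 mm across outside at its foot, 148 mm at its rim, 30 mm high, wall 4 mm, flat floor 5 mm thick (128 mm across inside at the floor). Origin at the centre of its underside, z up. The two buttons fit side by side, for example 30 mm either side of the middle.
- longtray: Long narrow wooden tray, open on top, fixed to the bench, for the king oyster. Outside 103 mm along its x, 200 mm along its y (its long side), 21 mm high; walls and floor 4 mm thick, so the inside is 95 by 192 mm. Origin at the centre of its underside, z up. The king oyster lies along its y, cap at either end.
Not all that is in view belongs to the job. What is shaped like the part that bears button1_mid but orange or turquoise is not meant. What is shaped like the part that bears king_mid but turquoise is not meant.

How it is judged:
By the outcome, as a careful person would: the job done as asked, in the order asked, and still so for the second after the job is handed in, with the robot touching nothing.
It also fails if it takes over 118 s, if anything falls off the work surface, if the arm or the gripper's body presses on something with over 40 N, if the wrist force passes 120 N, or if a joint passes its speed limit or range.

## Working session

There is one attempt and no reset: what is moved stays moved. The work goes in short steps, Python scripts to look and compute and a shell command to move; the robot and the scene stay as the last step left them, time stands still between calls to the robot, and variables do not carry over. Pictures are saved under pics/ and viewed, and the job is handed in when it is done.

```bash
ls; mkdir -p pics
python3 - <<'E'
from rig import r, optics
import cv2
s=r.sense(); print({k:s[k] for k in ('clock','eef_pos','tcp_rot','opening','contact_force')})
for n in ("scene","side","wrist"):
    cv2.imwrite(f"pics/{n}0.png",optics.grab_frame(n)); print(n,optics.camera_params(n))
E
```

```text
pics
{'clock': 0.0, 'eef_pos': array([239.61655078, 576.71604509, 230.53942065]), 'tcp_rot': array([-3.14017886e+00, -9.31657296e-06,  2.74778705e+00]), 'opening': 0.9963865625887972, 'contact_force': array([-0.0179364 , -0.03929693, -0.71254663])}
scene {'fx': 529.6856196404733, 'fy': 529.6856196404733, 'cx': 317.22553808652134, 'cy': 242.3563192013673, 'eye': array([1251.40670228,  515.87697288,  681.94139748]), 'rotation': array([0.91785396, 0.01967924, 2.16558396])}
side {'fx': 604.8498321146214, 'fy': 604.8498321146214, 'cx': 317.2725331137235, 'cy': 244.43284335655608, 'eye': array([ 327.47639284, -930.09558807,  899.11893897]), 'rotation': array([ 0.87634802,  0.01344585, -0.24236318])}
wrist {'fx': 371.64829954431775, 'fy': 371.64829954431775, 'cx': 320.47774183933853, 'cy': 242.25108503871928, 'T_tool_cam': array([[-2.48513635e-04,  9.63394669e-01,  2.68087020e-01,
         6.82475854e+01],
       [ 9.99999967e-01,  2.21488274e-04,  1.31050747e-04,
        -2.06925446e-01],
       [ 6.68754595e-05,  2.68087043e-01, -9.63394692e-01,
        -1.41577209e+02],
       [ 0.00000000e+00,  0.00000000e+00,  0.00000000e+00,
         1.00000000e+00]])}
```

View pics/scene0.png

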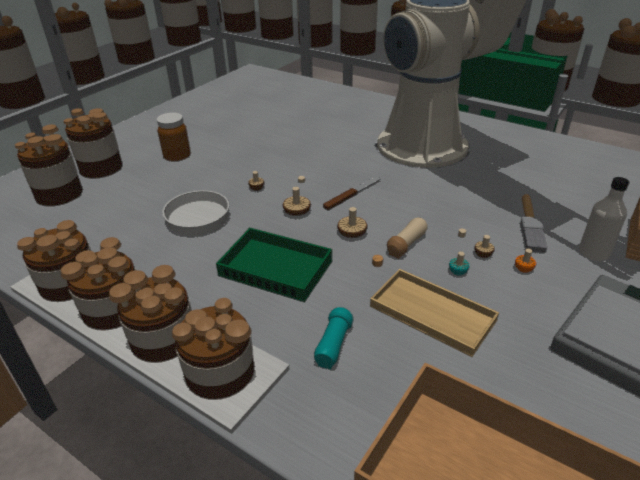

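View pics/side0.png

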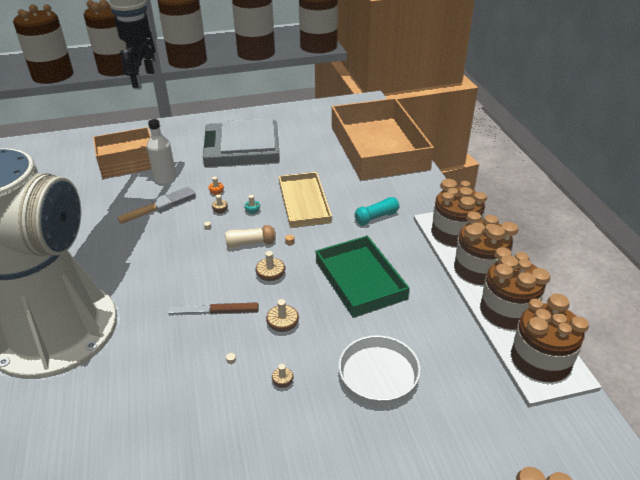

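View pics/wrist0.png

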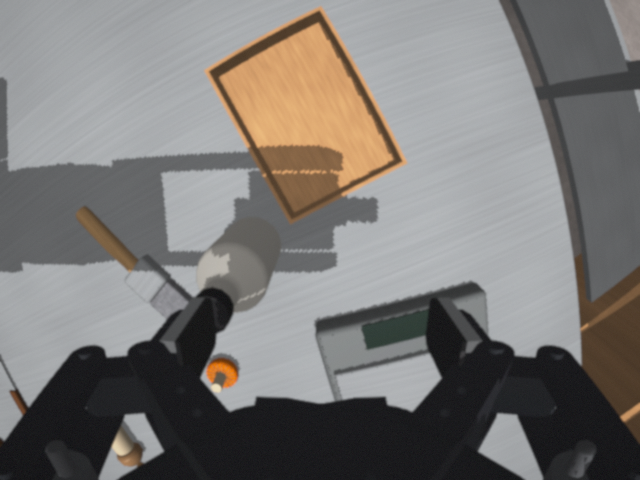

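The scene shot shows both large mushrooms at (296,202) and (352,222), the buttons at (256,182) and (485,247), and the king at (407,237). The crate is at (275,263), the bowl at (196,212) and the tray at (434,310). The decoys are turquoise and orange. I'll zoom in to get exact pixels.

Run:
```python
import cv2
a=cv2.imread("pics/scene0.png"); b=cv2.imread("pics/side0.png")
def crop(im,x0,y0,w,h,n):
    k=800/w
    c=cv2.resize(im[y0:y0+h,x0:x0+w],None,fx=k,fy=k,interpolation=cv2.INTER_CUBIC)
    for i in range(0,w,20): cv2.putText(c,str(x0+i),(int(i*k),10),0,.35,(0,255,255),1); cv2.line(c,(int(i*k),12),(int(i*k),18),(0,255,255),1)
    for i in range(0,h,20): cv2.putText(c,str(y0+i),(0,int(i*k)+4),0,.35,(0,255,255),1)
    cv2.imwrite(n,c[:600])
crop(a,150,160,200,150,"pics/a1.png")
crop(a,320,190,200,150,"pics/a2.png")
crop(b,200,160,200,150,"pics/b1.png")
crop(b,240,280,200,150,"pics/b2.png")
```

```text
(no output)
```

View pics/a1.png

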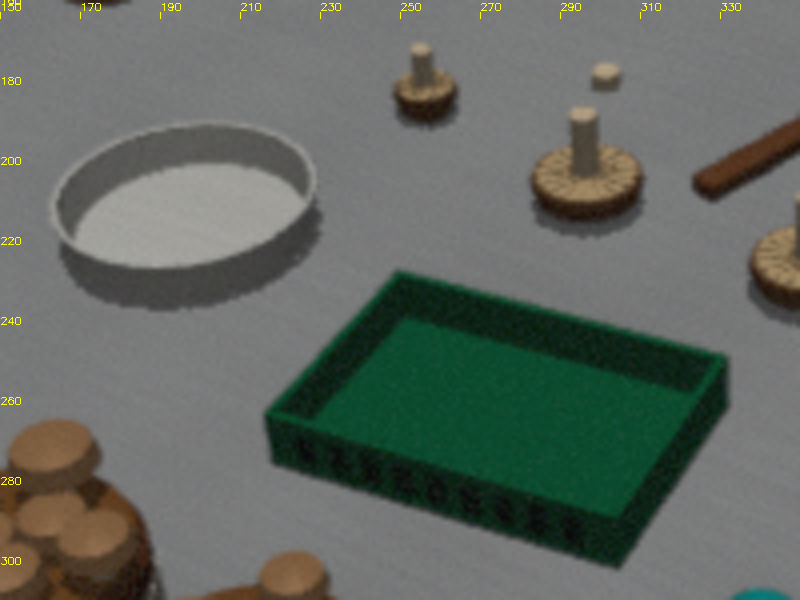

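View pics/a2.png

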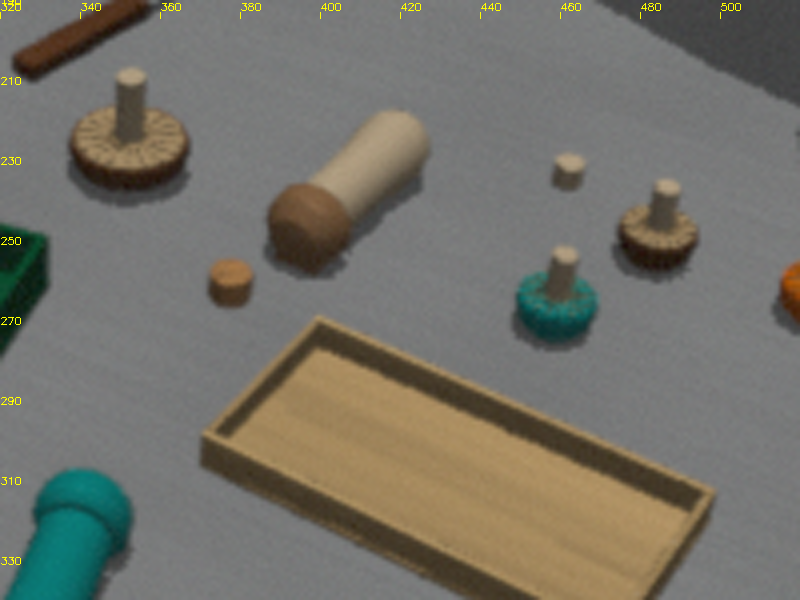

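View pics/b1.png

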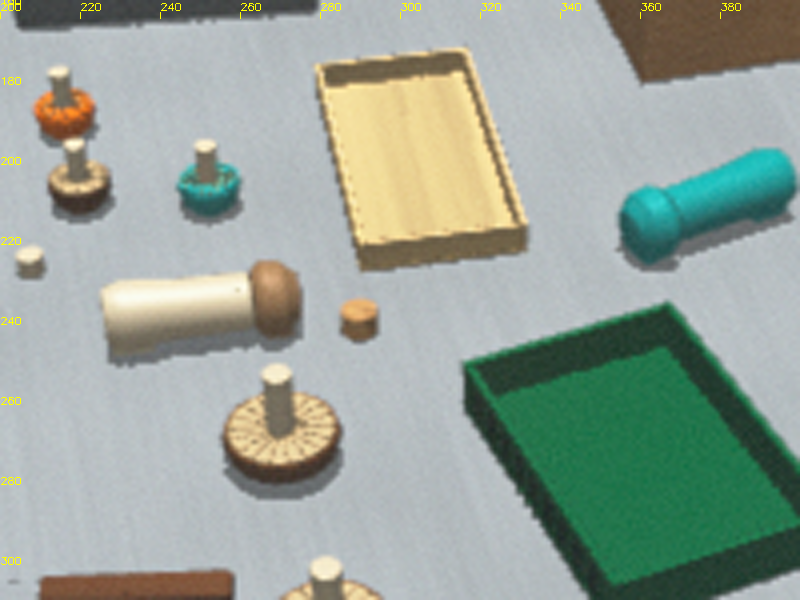

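View pics/b2.png

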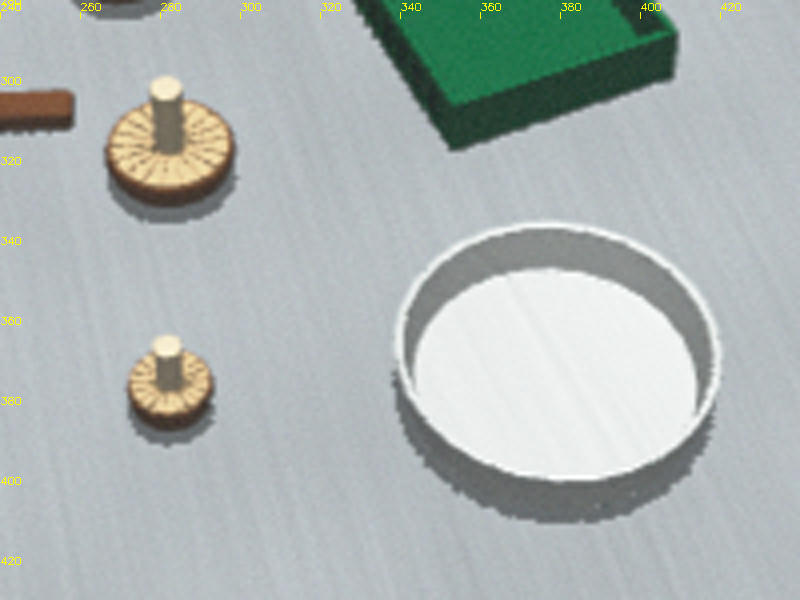

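```bash
cat > h.py <<'E'
import numpy as np, cv2
from scipy.spatial.transform import Rotation as R
from scipy.optimize import least_squares
from rig import r, optics
def cam(n):
    p=optics.camera_params(n); return p, R.from_euler('xyz',p['rotation']).as_matrix(), np.array(p['eye'])
def ray(n,uv):
    p,M,e=cam(n); d=np.array([(uv[0]-p['cx'])/p['fx'],-(uv[1]-p['cy'])/p['fy'],-1]); d=M@d; return e,d/np.linalg.norm(d)
def onz(n,uv,z):
    e,d=ray(n,uv); return e+d*(z-e[2])/d[2]
def tri(ua,ub):
    e1,d1=ray('scene',ua); e2,d2=ray('side',ub)
    t=np.linalg.lstsq(np.c_[d1,-d2],e2-e1,rcond=None)[0]
    a=e1+t[0]*d1;b=e2+t[1]*d2
    return (a+b)/2,np.linalg.norm(a-b)
def wray(uv,s):
    p=optics.camera_params('wrist');x=(uv[0]-p['cx']);y=(uv[1]-p['cy']);rr=np.hypot(x,y);th=rr/p['fx']
    d=np.array([np.sin(th)*x/rr,-np.sin(th)*y/rr,-np.cos(th)])
    T=np.array(p['T_tool_cam']);Rw=R.from_euler('xyz',s['tcp_rot']).as_matrix()
    return Rw@T[:3,3]+s['eef_pos'],Rw@(T[:3,:3]@d)
def wonz(uv,z,s):
    e,d=wray(uv,s);return e+d*(z-e[2])/d[2]
E
python3 - <<'E'
from h import *
np.set_printoptions(precision=1,suppress=True)
for n,a,b,z in [('L1',(296,188.5),(281.7,302),62),('L2',(352.7,208.7),(269.2,253),62),('B1',(255.2,172.2),(281.7,366.5),46),('B2',(486.5,236.5),(218.7,196.5),46)]:
    print(n,*tri(a,b),onz('scene',a,z)[:2],onz('side',b,z)[:2])
cr=[[(250,227.5),(331.8,249),(305,289.3),(216.8,263)],[(316.3,250.8),(367.5,235.8),(409.3,288.3),(353.3,306.3)]]
tr=[[(400,269.5),(498.5,313),(473,340),(371.8,298)],[(279.3,176.3),(317,172),(331.3,217),(290,220.5)]]
for nm,c,z in (('crate',cr,33),('tray',tr,21)):
  for n,q in zip(('scene','side'),c):
    P=np.array([onz(n,u,z)[:2] for u in q]); print(nm,n,P.tolist() and P.round(1).tolist(),P.mean(0),[round(float(np.linalg.norm(P[i]-P[i-1])),1) for i in range(4)],
     [round(float(np.degrees(np.arctan2(*(P[i]-P[i-1])[::-1]))),1) for i in range(4)])
bs={'scene':[(51,208),(316,180),(208,122),(150,268)],'side':[(394,362),(720,352),(547,222),(570,482)]}
for n,(ox,oy) in (('scene',(150,160)),('side',(240,280))):
    P=np.array([onz(n,(ox+u/4,oy+v/4),30)[:2] for u,v in bs[n]])
    f=least_squares(lambda p:np.hypot(*(P-p[:2]).T)-p[2],[*P.mean(0),74]); print('bowl',n,f.x)
for n,pts in (('scene',[(375,235),(308,225)]),):
  pass
# king rough: axis points
print('king', [onz('side',(200+u/4,160+v/4),20)[:2] for u,v in ((105,320),(300,300))],[onz('scene',(320+u/4,190+v/4),20)[:2] for u,v in ((410,140),(300,235))])
E
```

```text
L1 [ 448.4 -100.7   60.3] 2.6438212645175634 [448.8 -98.9] [ 449.  -103.6]
L2 [451.3  48.6  61.6] 2.127803666788466 [450.5  49.1] [451.9  47. ]
B1 [ 419.3 -243.5   44.4] 1.9204116333547838 [ 420.2 -241.4] [ 419.8 -245.5]
B2 [372.4 311.1  44.3] 2.817444778216252 [372.6 312. ] [373.1 306.6]
crate scene [[589.3, -118.2], [558.1, 66.3], [683.4, 89.5], [714.5, -96.9]] [636.3 -14.8] [127.0, 187.1, 127.4, 188.9] [-170.3, 99.6, 10.5, -80.5]
crate side [[558.4, 61.6], [683.5, 82.9], [714.7, -102.5], [588.9, -122.8]] [636.4 -20.2] [186.9, 126.9, 188.0, 127.3] [99.4, 9.7, -80.5, -170.8]
tray scene [[528.2, 202.5], [540.4, 398.5], [623.5, 384.4], [626.5, 196.1]] [579.6 295.4] [98.4, 196.4, 84.4, 188.4] [176.3, 86.5, -9.6, -89.1]
tray side [[539.7, 393.5], [640.4, 387.7], [626.3, 187.6], [527.6, 199.6]] [583.5 292.1] [194.3, 100.8, 200.6, 99.4] [86.4, -3.3, -94.0, 173.1]
bowl scene [ 593.2 -271.4   73. ]
bowl side [ 591.7 -276.3   73.6]
king [array([370.8, 166.5]), array([482.8, 155.8])] [array([370. , 175.3]), array([474.8, 164.1])]
```

```bash
cat >> h.py <<'E'
def go(x,y,z,yawdeg):
    s=r.sense(); M=R.from_euler('xyz',s['tcp_rot']); T=R.from_euler('xyz',[np.pi,0,np.radians(yawdeg)])
    d=M.inv().apply(np.array([x,y,z])-s['eef_pos']); w=(M.inv()*T).as_rotvec()
    print('t',round(s['clock'],2),'dp',d.round(1),'ang',w.round(3),'|d|',round(float(np.linalg.norm(d)),0),'rows',np.ceil(np.linalg.norm(d)/41.7),np.ceil(np.linalg.norm(w)/.125),'open',round(float(s['opening']),3),'F',s['contact_force'].round(1))
np.set_printoptions(precision=1,suppress=True)
E
python3 - <<'E'
from h import *
print('bottle',tri((620,183),(154,124)))
print('orange',onz('side',(215.5,178),46),'turq',onz('side',(251,196.5),46))
print('jar',onz('side',(0,0),0), tri((170,120),(530,475)))
go(451,48,200,100)
E
```

```text
bottle (array([245.6, 497.5, 163. ]), np.float64(2.096148503886445))
orange [374.8 390.4  46. ] turq [449.6 286.1  46. ]
jar [-417.2 2204.9    0. ] (array([ 581.2, -517.7,  168.1]), np.float64(255.48914584661657))
t 0.15 dp [-398.1 -407.2   31.2] ang [-0.  0.  1.] |d| 570.0 rows 14.0 9.0 open 1.0 F [-0.5  0.4  0.2]
```

```bash
python3 -m creep '[{"dp":[-398,-407,20],"angular":[0,0,1.0],"fingers":50},{"dp":[-398,-407,20],"angular":[0,0,1.0],"fingers":50},{"dp":[-398,-407,20],"angular":[0,0,1.0],"fingers":50},{"dp":[-398,-407,20],"angular":[0,0,1.0],"fingers":50},{"dp":[-398,-407,20],"angular":[0,0,1.0],"fingers":50}]' 30; python3 -c "
from h import *
go(451,48,200,100)"
```

```text
clock: 0.57
eef_pos: [317.2, 381.9, 223.6]
tcp_rot: [-3.141, 0.0, 2.117]
contact_force: [1.1, -0.2, -0.8]
opening: 0.584
t 0.57 dp [-354.8  -59.2   23.7] ang [-0.   0.   0.4] |d| 361.0 rows 9.0 3.0 open 0.584 F [ 1.1 -0.2 -0.8]
```

```bash
python3 -m creep '[{"dp":[-345,-59,20],"angular":[0,0,0.36],"fingers":50},{"dp":[-345,-59,20],"angular":[0,0,0.36],"fingers":50},{"dp":[-345,-59,20],"angular":[0,0,0.36],"fingers":50},{"dp":[-345,-59,20],"angular":[0,0,0.36],"fingers":50},{"dp":[-345,-59,20],"angular":[0,0,0.36],"fingers":50}]'; python3 -c "
from h import *
go(451,48,200,100)"
```

```text
clock: 0.98
eef_pos: [394.9, 189.0, 212.1]
tcp_rot: [3.141, -0.0, 1.762]
contact_force: [0.7, 1.1, 0.8]
opening: 0.585
t 0.98 dp [-149.1   28.2   12.1] ang [ 0. -0.  0.] |d| 152.0 rows 4.0 1.0 open 0.585 F [0.7 1.1 0.8]
```

```bash
python3 -m creep '[{"dp":[-143,28,11],"angular":[0,0,0],"fingers":50},{"dp":[-143,28,11],"angular":[0,0,0],"fingers":50},{"dp":[-143,28,11],"angular":[0,0,0],"fingers":50},{"dp":[-143,28,11],"angular":[0,0,0],"fingers":50},{"dp":[-143,28,11],"angular":[0,0,0],"fingers":50}]'; python3 -c "
from h import *
go(451,48,200,100)
s=r.sense();np.save('s1',[s['eef_pos'],s['tcp_rot']])
cv2.imwrite('pics/w1.png',optics.grab_frame('wrist'))"
```

```text
clock: 1.4
eef_pos: [450.7, 52.4, 200.8]
tcp_rot: [3.142, 0.001, 1.759]
contact_force: [0.6, 0.3, 0.4]
opening: 0.584
t 1.4 dp [-4.4 -0.5  0.8] ang [0. 0. 0.] |d| 4.0 rows 1.0 1.0 open 0.584 F [0.6 0.3 0.4]
```

View pics/w1.png

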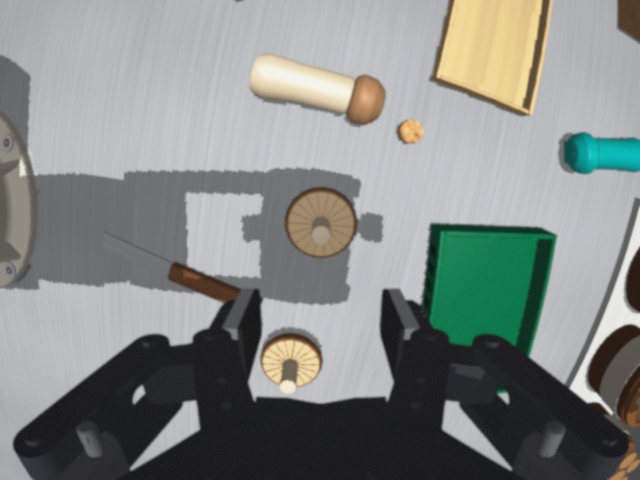

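```bash
python3 -c "
from h import *
a,b=np.load('s1.npy');s=dict(eef_pos=a,tcp_rot=b)
for n,u,z in [('L2top',(320.5,235),62),('L2cap',(320.5,222),20),('L1top',(288,387),62),('L1cap',(291,361),20),('kfoot',(252,75.5),20.5),('kcapend',(385,101),20.5),('k1',(285,84),25),('k2',(335,94),25),('crateFL',(432,225),33),('crateFR',(555,233),33),('trayL',(434,79),21),('trayR',(529,114),21)]:
    print(n,wonz(u,z,s))
"
```

```text
L2top [451.1  48.   62. ]
L2cap [450.9  49.1  20. ]
L1top [ 448.6 -101.4   62. ]
L1cap [448.3 -99.6  20. ]
kfoot [368.7 166.1  20.5]
kcapend [485.2 164.9  20.5]
k1 [399.  162.2  25. ]
k2 [442.  161.2  25. ]
crateFL [547.2  68.1  33. ]
crateFR [680.8  87.2  33. ]
trayL [524.3 195.4  21. ]
trayR [625.  191.9  21. ]
```

```bash
python3 -c "
from h import *
go(451.1,48.2,28,100)"; python3 -m creep '[{"dp":[-2,-0.3,170],"angular":[0,0,0],"fingers":50},{"dp":[-2,-0.3,170],"angular":[0,0,0],"fingers":50},{"dp":[-2,-0.3,170],"angular":[0,0,0],"fingers":50},{"dp":[-2,-0.3,170],"angular":[0,0,0],"fingers":50},{"dp":[-2,-0.3,170],"angular":[0,0,0],"fingers":50}]';python3 -c "
from h import *
go(451.1,48.2,28,100)"
```

```text
t 1.45 dp [ -6.    0.2 172.8] ang [-0.  0.  0.] |d| 173.0 rows 5.0 1.0 open 0.584 F [-0.4 -0.2 -0.2]
clock: 1.87
eef_pos: [444.4, 54.2, 25.2]
tcp_rot: [-3.13, -0.001, 1.764]
contact_force: [-1.9, -1.3, 0.3]
opening: 0.583
t 1.87 dp [-7.2  5.4 -2.8] ang [-0. -0.  0.] |d| 9.0 rows 1.0 1.0 open 0.583 F [-1.9 -1.3  0.3]
```

```bash
python3 -m creep '[{"dp":[0,0,0],"angular":[0,0,0],"fingers":50},{"dp":[0,0,0],"angular":[0,0,0],"fingers":50}]';python3 -c "
from h import *
go(451.1,48.2,28,100)
cv2.imwrite('pics/w2.png',optics.grab_frame('wrist'))"
```

```text
clock: 2.03
eef_pos: [450.2, 54.6, 32.4]
tcp_rot: [3.141, -0.0, 1.763]
contact_force: [0.1, -0.7, 1.3]
opening: 0.588
t 2.03 dp [-6.4 -0.4  4.4] ang [ 0. -0.  0.] |d| 8.0 rows 1.0 1.0 open 0.588 F [ 0.1 -0.7  1.3]
```

View pics/w2.png

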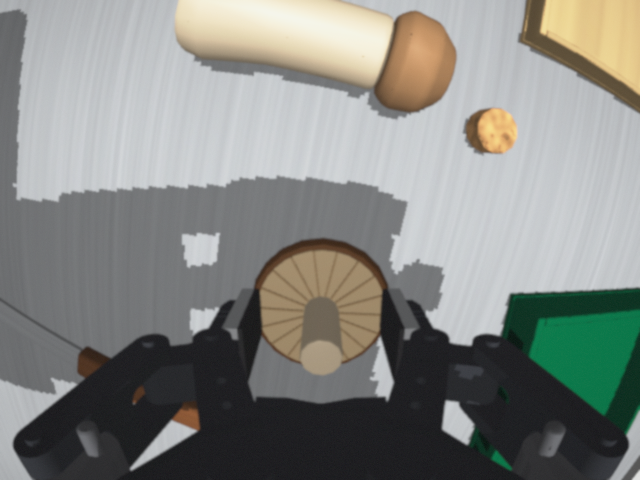

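```bash
python3 -m creep '[{"dp":[-6.4,-0.4,4],"angular":[0,0,0],"fingers":50},{"dp":[-6.4,-0.4,4],"angular":[0,0,0],"fingers":10},{"dp":[-6.4,-0.4,4],"angular":[0,0,0],"fingers":10},{"dp":[-6.4,-0.4,4],"angular":[0,0,0],"fingers":10},{"dp":[-6.4,-0.4,4],"angular":[0,0,0],"fingers":10}]' 25;python3 -c "
from h import *
go(451.1,48.2,28,100)"
```

```text
clock: 2.5
eef_pos: [451.2, 47.4, 28.0]
tcp_rot: [3.14, 0.0, 1.762]
contact_force: [-0.2, -1.5, 10.0]
opening: 0.179
t 2.5 dp [0.8 0.  0. ] ang [0. 0. 0.] |d| 1.0 rows 1.0 1.0 open 0.179 F [-0.2 -1.5 10. ]
```

```bash
python3 -m creep '[{"dp":[0,0,0],"angular":[0,0,0],"fingers":10},{"dp":[0,0,-5],"angular":[0,0,0],"fingers":10},{"dp":[0,0,-20],"angular":[0,0,0],"fingers":10},{"dp":[0,0,-45],"angular":[0,0,0],"fingers":10},{"dp":[0,0,-60],"angular":[0,0,0],"fingers":10}]' 25;python3 -c "
from h import *
go(629,25,88,100)
cv2.imwrite('pics/w3.png',optics.grab_frame('wrist'))"
```

```text
clock: 2.92
eef_pos: [450.6, 47.5, 88.8]
tcp_rot: [3.141, -0.0, 1.763]
contact_force: [0.2, 0.1, -0.9]
opening: 0.174
t 2.92 dp [-56.1 170.8   0.8] ang [ 0. -0.  0.] |d| 180.0 rows 5.0 1.0 open 0.174 F [ 0.2  0.1 -0.9]
```

View pics/w3.png

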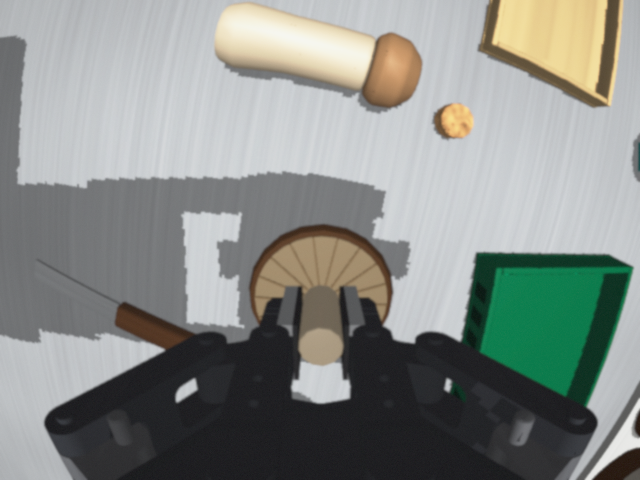

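L2 is held: the stem is between the pads at (320,340), with the cap hanging straight below.

```bash
python3 -m creep '[{"dp":[-12,37,0],"angular":[0,0,0],"fingers":10},{"dp":[-25,76,0],"angular":[0,0,0],"fingers":10},{"dp":[-38,115,0],"angular":[0,0,0],"fingers":10},{"dp":[-50,152,0],"angular":[0,0,0],"fingers":10},{"dp":[-56,171,0],"angular":[0,0,0],"fingers":10}]';python3 -m creep '[{"dp":[0,0,3],"angular":[0,0,0],"fingers":10},{"dp":[0,0,20],"angular":[0,0,0],"fingers":10},{"dp":[0,0,35],"angular":[0,0,0],"fingers":10},{"dp":[0,0,35],"angular":[0,0,0],"fingers":10}]'; python3 -c "
from h import *
go(629.2,25,33.5,100)
s=r.sense();np.save('s4',[s['eef_pos'],s['tcp_rot']])
cv2.imwrite('pics/w4.png',optics.grab_frame('wrist'))
cv2.imwrite('pics/side4.png',optics.grab_frame('side'))"
```

```text
clock: 3.38
eef_pos: [633.5, 24.5, 87.5]
tcp_rot: [3.138, 0.001, 1.762]
contact_force: [-0.3, -0.3, 1.0]
opening: 0.179
clock: 3.72
eef_pos: [625.9, 25.1, 49.0]
tcp_rot: [-3.136, -0.001, 1.763]
contact_force: [-1.0, -0.4, -1.5]
opening: 0.181
t 3.72 dp [-0.7  3.3 15.4] ang [-0. -0.  0.] |d| 16.0 rows 1.0 1.0 open 0.181 F [-1.  -0.4 -1.5]
```

View pics/w4.png

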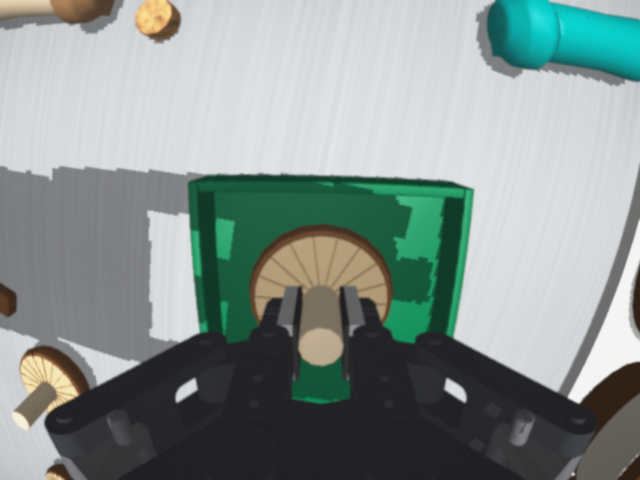

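View pics/side4.png

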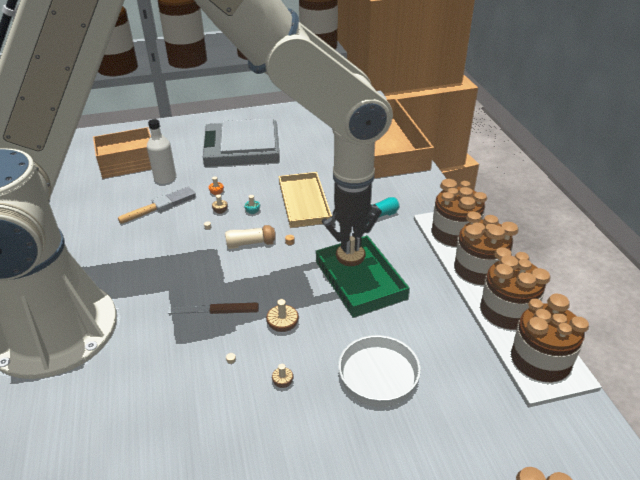

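The mushroom is centred across the crate: the walls are at columns 195 and 467 and the cap at 320. Next I'll lower it.

```bash
python3 -m creep '[{"dp":[0,1,6],"angular":[0,0,0],"fingers":10},{"dp":[0,1,12],"angular":[0,0,0],"fingers":10},{"dp":[0,1,15],"angular":[0,0,0],"fingers":10},{"dp":[0,1,15],"angular":[0,0,0],"fingers":10},{"dp":[0,1,15],"angular":[0,0,0],"fingers":10}]'; python3 -c "
from h import *
go(629.2,25,33.3,100)"
```

```text
clock: 4.23
eef_pos: [629.9, 25.4, 37.0]
tcp_rot: [-3.141, -0.0, 1.763]
contact_force: [0.2, 0.4, 0.1]
opening: 0.178
t 4.23 dp [-0.2 -0.7  3.7] ang [-0. -0.  0.] |d| 4.0 rows 1.0 1.0 open 0.178 F [0.2 0.4 0.1]
```

```bash
python3 -m creep '[{"dp":[0,0,2],"angular":[0,0,0],"fingers":10},{"dp":[0,0,3.8],"angular":[0,0,0],"fingers":10},{"dp":[0,0,3.8],"angular":[0,0,0],"fingers":10},{"dp":[0,0,3.8],"angular":[0,0,0],"fingers":10}]'; python3 -m creep '[{"dp":[0,0,0],"angular":[0,0,0],"fingers":40},{"dp":[0,0,0],"angular":[0,0,0],"fingers":40},{"dp":[0,0,0],"angular":[0,0,0],"fingers":40},{"dp":[0,0,-10],"angular":[0,0,0],"fingers":40},{"dp":[0,0,-45],"angular":[0,0,0],"fingers":40}]'; python3 -c "
from h import *
go(448.5,-100.5,100,100)
cv2.imwrite('pics/w5.png',optics.grab_frame('wrist'))"
```

```text
clock: 4.57
eef_pos: [630.0, 25.3, 33.3]
tcp_rot: [-3.142, 0.0, 1.763]
contact_force: [-0.1, 0.7, 0.3]
opening: 0.179
clock: 4.98
eef_pos: [626.5, 25.2, 74.6]
tcp_rot: [-3.133, -0.001, 1.763]
contact_force: [-0.4, 0.9, -0.4]
opening: 0.471
t 4.98 dp [ -89.4 -198.9  -23.8] ang [-0. -0.  0.] |d| 219.0 rows 6.0 1.0 open 0.471 F [-0.4  0.9 -0.4]
```

View pics/w5.png

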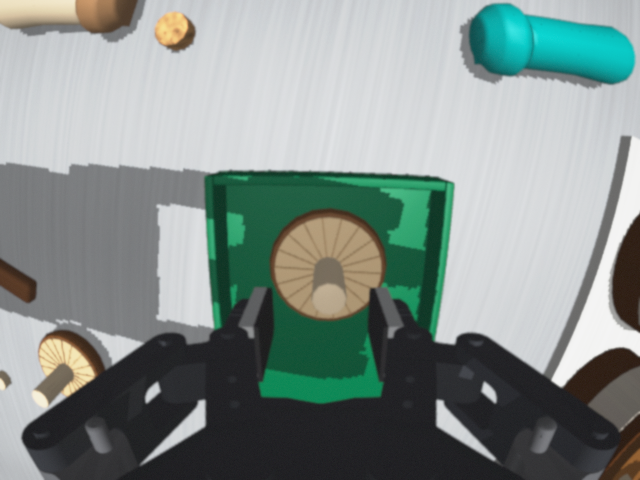

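L2 stands upright in the crate, with its cap at (328,265). Next is L1.

```bash
python3 -m creep '[{"dp":[-16,-37,-10],"angular":[0,0,0],"fingers":50},{"dp":[-32,-74,-20],"angular":[0,0,0],"fingers":50},{"dp":[-49,-111,-24],"angular":[0,0,0],"fingers":50},{"dp":[-65,-148,-24],"angular":[0,0,0],"fingers":50},{"dp":[-82,-182,-24],"angular":[0,0,0],"fingers":50}]';  python3 -c "
from h import *
go(448.5,-100.5,28,100)"
```

```text
clock: 5.45
eef_pos: [465.5, -90.6, 103.4]
tcp_rot: [3.14, 0.001, 1.763]
contact_force: [-0.4, -0.3, -0.2]
opening: 0.586
t 5.45 dp [ -6.4 -18.7  75.4] ang [0. 0. 0.] |d| 78.0 rows 2.0 1.0 open 0.586 F [-0.4 -0.3 -0.2]
```

```bash
python3 -m creep '[{"dp":[-6.4,-17,0],"angular":[0,0,0],"fingers":50},{"dp":[-6.4,-17,20],"angular":[0,0,0],"fingers":50},{"dp":[-6.4,-17,50],"angular":[0,0,0],"fingers":50},{"dp":[-6.4,-17,65],"angular":[0,0,0],"fingers":50},{"dp":[-6.4,-17,65],"angular":[0,0,0],"fingers":50}]';  python3 -m creep '[{"dp":[0,0,3],"angular":[0,0,0],"fingers":50},{"dp":[0,0,3],"angular":[0,0,0],"fingers":50}]'; python3 -c "
from h import *
go(448.5,-100.5,28,100)
s=r.sense();
cv2.imwrite('pics/w6.png',optics.grab_frame('wrist'))"
```

```text
clock: 5.87
eef_pos: [450.0, -99.3, 35.7]
tcp_rot: [-3.139, -0.001, 1.762]
contact_force: [-0.3, 0.4, 0.2]
opening: 0.586
clock: 6.03
eef_pos: [452.2, -99.5, 35.0]
tcp_rot: [3.141, 0.0, 1.763]
contact_force: [-0.5, -0.4, 0.1]
opening: 0.586
t 6.03 dp [-0.3 -3.8  7. ] ang [0. 0. 0.] |d| 8.0 rows 1.0 1.0 open 0.586 F [-0.5 -0.4  0.1]
```

View pics/w6.png

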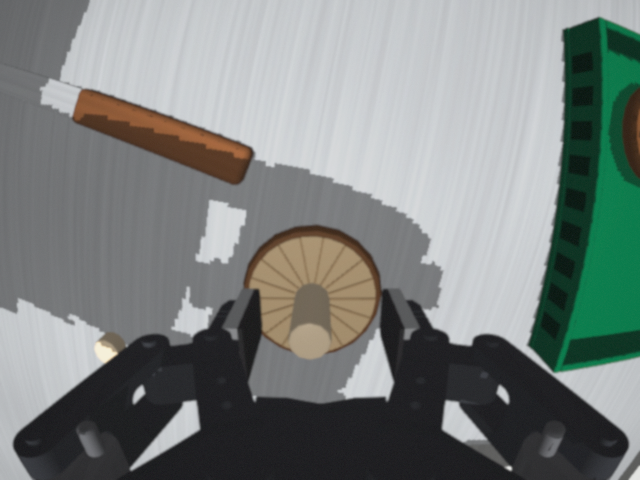

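L1's stem top is at (311,341). That puts it about 4 mm off the jaw centre, which matches the computed correction.

```bash
python3 -m creep '[{"dp":[-0.3,-3.8,4],"angular":[0,0,0],"fingers":50},{"dp":[-0.3,-3.8,6.5],"angular":[0,0,0],"fingers":50},{"dp":[-0.3,-3.8,6.5],"angular":[0,0,0],"fingers":10},{"dp":[-0.3,-3.8,6.5],"angular":[0,0,0],"fingers":10},{"dp":[-0.3,-3.8,6.5],"angular":[0,0,0],"fingers":10}]' 25;python3 -m creep '[{"dp":[0,0,0],"angular":[0,0,0],"fingers":10},{"dp":[0,0,0],"angular":[0,0,0],"fingers":10}]'; python3 -c "
from h import *
go(643.3,-58,88,100)"
```

```text
clock: 6.5
eef_pos: [448.0, -100.5, 27.9]
tcp_rot: [3.141, 0.0, 1.763]
contact_force: [0.3, -0.4, 1.3]
opening: 0.179
clock: 6.67
eef_pos: [448.0, -100.5, 27.9]
tcp_rot: [3.141, 0.0, 1.763]
contact_force: [-0.1, 0.2, 1.3]
opening: 0.179
t 6.67 dp [  4.4 199.8 -60. ] ang [0. 0. 0.] |d| 209.0 rows 6.0 1.0 open 0.179 F [-0.1  0.2  1.3]
```

```bash
python3 -m creep '[{"dp":[0,0,-8],"angular":[0,0,0],"fingers":10},{"dp":[0,0,-38],"angular":[0,0,0],"fingers":10},{"dp":[1,20,-60],"angular":[0,0,0],"fingers":10},{"dp":[2,58,-60],"angular":[0,0,0],"fingers":10},{"dp":[3,96,-60],"angular":[0,0,0],"fingers":10}]';python3 -c "
from h import *
go(643.3,-58,88,100)"
```

```text
clock: 7.08
eef_pos: [543.1, -79.2, 90.3]
tcp_rot: [3.139, 0.001, 1.762]
contact_force: [1.1, -0.1, -1.6]
opening: 0.178
t 7.08 dp [  1.8 102.4   2.5] ang [0. 0. 0.] |d| 102.0 rows 3.0 1.0 open 0.178 F [ 1.1 -0.1 -1.6]
```

```bash
python3 -m creep '[{"dp":[0.5,38,0],"angular":[0,0,0],"fingers":10},{"dp":[1,75,0],"angular":[0,0,0],"fingers":10},{"dp":[1.5,98,0],"angular":[0,0,0],"fingers":10},{"dp":[1.5,104,0],"angular":[0,0,0],"fingers":10},{"dp":[1.5,104,0],"angular":[0,0,0],"fingers":10}]'; python3 -m creep '[{"dp":[0,0,15],"angular":[0,0,0],"fingers":10},{"dp":[0,0,35],"angular":[0,0,0],"fingers":10},{"dp":[0,0,48],"angular":[0,0,0],"fingers":10},{"dp":[0,0,48],"angular":[0,0,0],"fingers":10},{"dp":[0,0,48],"angular":[0,0,0],"fingers":10}]';python3 -c "
from h import *
go(643.3,-58,33.2,100)
cv2.imwrite('pics/w7.png',optics.grab_frame('wrist'))"
```

```text
clock: 7.5
eef_pos: [644.6, -57.4, 88.0]
tcp_rot: [3.141, 0.0, 1.764]
contact_force: [-0.4, 0.2, -0.2]
opening: 0.18
clock: 7.92
eef_pos: [641.7, -58.0, 39.3]
tcp_rot: [-3.139, -0.001, 1.762]
contact_force: [-0.2, -1.2, -0.3]
opening: 0.176
t 7.92 dp [-0.3  1.5  6.1] ang [-0. -0.  0.] |d| 6.0 rows 1.0 1.0 open 0.176 F [-0.2 -1.2 -0.3]
```

View pics/w7.png

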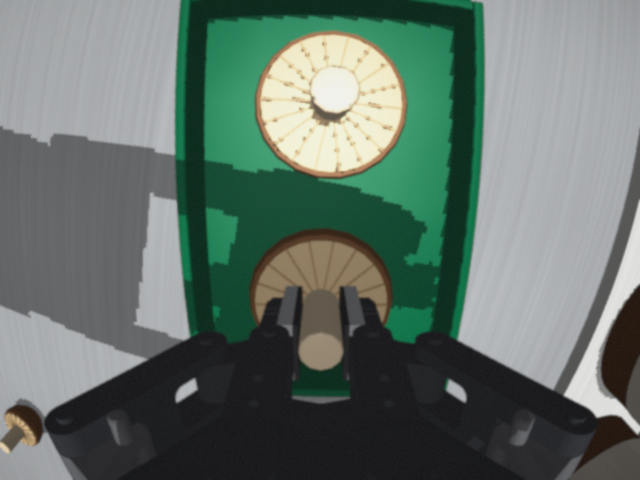

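L1 hangs over its slot at (320,290), clear of L2 at (332,105) and of the walls.

```bash
python3 -m creep '[{"dp":[0,0,2],"angular":[0,0,0],"fingers":10},{"dp":[0,0,4.5],"angular":[0,0,0],"fingers":10},{"dp":[0,0,6.2],"angular":[0,0,0],"fingers":10},{"dp":[0,0,6.2],"angular":[0,0,0],"fingers":10},{"dp":[0,0,6.2],"angular":[0,0,0],"fingers":10}]';python3 -c "
from h import *
go(643.3,-58,33.1,100)"
```

```text
clock: 8.38
eef_pos: [643.3, -57.9, 33.7]
tcp_rot: [3.142, 0.0, 1.763]
contact_force: [-0.7, 0.2, 0.5]
opening: 0.18
t 8.38 dp [-0.1 -0.   0.6] ang [0. 0. 0.] |d| 1.0 rows 1.0 1.0 open 0.18 F [-0.7  0.2  0.5]
```

```bash
python3 -m creep '[{"dp":[0,0,0.6],"angular":[0,0,0],"fingers":10},{"dp":[0,0,0.6],"angular":[0,0,0],"fingers":40},{"dp":[0,0,0.6],"angular":[0,0,0],"fingers":40},{"dp":[0,0,0.6],"angular":[0,0,0],"fingers":40},{"dp":[0,0,-15],"angular":[0,0,0],"fingers":40}]'; python3 -m creep '[{"dp":[0,0,-35],"angular":[0,0,0],"fingers":40},{"dp":[0,0,-60],"angular":[0,0,0],"fingers":40}]'; python3 -c "
from h import *
cv2.imwrite('pics/w8.png',optics.grab_frame('wrist'))
go(419.5,-243.5,105,100)"
```

```text
clock: 8.8
eef_pos: [641.3, -57.7, 46.2]
tcp_rot: [-3.137, -0.001, 1.763]
contact_force: [-0.3, 0.3, -0.0]
opening: 0.467
clock: 8.97
eef_pos: [643.2, -57.9, 109.8]
tcp_rot: [-3.141, -0.0, 1.763]
contact_force: [1.8, -0.0, 1.0]
opening: 0.469
t 9.02 dp [-138.6 -258.1    8.7] ang [0. 0. 0.] |d| 293.0 rows 8.0 1.0 open 0.471 F [ 2.4 -0.3  3.9]
```

View pics/w8.png

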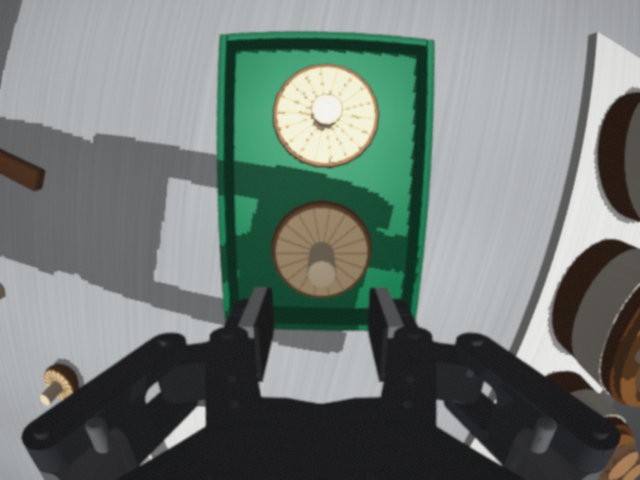

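Both large mushrooms stand in the crate, at (326,115) and (322,250). Next is button 1.

```bash
python3 -m creep '[{"dp":[-19,-36,0],"angular":[0,0,0],"fingers":40},{"dp":[-38,-72,0],"angular":[0,0,0],"fingers":40},{"dp":[-57,-108,0],"angular":[0,0,0],"fingers":40},{"dp":[-76,-144,0],"angular":[0,0,0],"fingers":40},{"dp":[-95,-180,0],"angular":[0,0,0],"fingers":40}]' ; python3 -m creep '[{"dp":[-18,-34,0],"angular":[0,0,0],"fingers":40},{"dp":[-32,-60,4],"angular":[0,0,0],"fingers":40},{"dp":[-43,-77,8],"angular":[0,0,0],"fingers":40},{"dp":[-43,-77,8],"angular":[0,0,0],"fingers":40},{"dp":[-43,-77,8],"angular":[0,0,0],"fingers":40}]'; python3 -c "
from h import *
go(419.5,-243.5,22.5,100)
s=r.sense();np.save('s9',[s['eef_pos'],s['tcp_rot']])
cv2.imwrite('pics/w9.png',optics.grab_frame('wrist'))
"
```

```text
clock: 9.43
eef_pos: [483.3, -186.2, 108.6]
tcp_rot: [3.141, 0.0, 1.763]
contact_force: [0.6, -0.8, -0.4]
opening: 0.469
clock: 9.85
eef_pos: [416.9, -242.9, 100.6]
tcp_rot: [3.141, -0.0, 1.76]
contact_force: [0.1, -0.6, 1.7]
opening: 0.47
t 9.85 dp [-1.1  2.5 78.1] ang [ 0. -0.  0.] |d| 78.0 rows 2.0 1.0 open 0.47 F [ 0.1 -0.6  1.7]
```

View pics/w9.png

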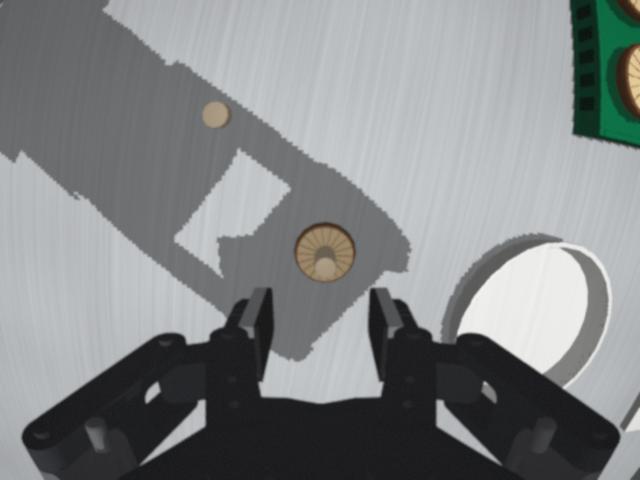

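```bash
python3 -c "
from h import *
a,b=np.load('s9.npy');s=dict(eef_pos=a,tcp_rot=b)
print(wonz((325.5,267),46,s),wonz((325,252),19,s))
P=np.array([wonz(u,30,s)[:2] for u in [(460,335),(520,262),(560,244),(600,260),(609,300)]]);print(P)
f=least_squares(lambda p:np.hypot(*(P-p[:2]).T)-74,[592,-274]);print(f.x,f.fun)
"
python3 -m creep '[{"dp":[-1.1,2.5,20],"angular":[0,0,0],"fingers":40},{"dp":[-1.1,2.5,50],"angular":[0,0,0],"fingers":40},{"dp":[-1.1,2.5,70],"angular":[0,0,0],"fingers":40},{"dp":[-1.1,2.5,70],"angular":[0,0,0],"fingers":40},{"dp":[-1.1,2.5,70],"angular":[0,0,0],"fingers":40}]'
python3 -c "
from h import *
go(419.5,-243.5,22.5,100)"
```

```text
[ 419.3 -243.6   46. ] [ 419.3 -243.1   19. ]
[[ 521.4 -281.3]
 [ 548.4 -222.7]
 [ 577.9 -204.4]
 [ 623.5 -208.5]
 [ 651.4 -238.1]]
[ 594.  -278.5] [-1.4 -2.   1.8  2.  -3.7]
clock: 10.32
eef_pos: [420.3, -242.0, 30.1]
tcp_rot: [-3.14, -0.001, 1.764]
contact_force: [-0.1, -0.3, -0.3]
opening: 0.468
t 10.32 dp [-1.3 -1.1  7.6] ang [-0. -0.  0.] |d| 8.0 rows 1.0 1.0 open 0.468 F [-0.1 -0.3 -0.3]
```

```bash
python3 -m creep '[{"dp":[-1.5,-1.5,5],"angular":[0,0,0],"fingers":40},{"dp":[-1.5,-1.5,7.3],"angular":[0,0,0],"fingers":40},{"dp":[-1.5,-1.5,7.3],"angular":[0,0,0],"fingers":6},{"dp":[-1.5,-1.5,7.3],"angular":[0,0,0],"fingers":6},{"dp":[-1.5,-1.5,7.3],"angular":[0,0,0],"fingers":6}]' 22
python3 -m creep '[{"dp":[0,0,0],"angular":[0,0,0],"fingers":6},{"dp":[0,0,0],"angular":[0,0,0],"fingers":6}]'
python3 -c "
from h import *
go(587.5,-246,82,100)"
```

```text
clock: 10.73
eef_pos: [419.2, -245.0, 23.9]
tcp_rot: [3.141, 0.001, 1.763]
contact_force: [0.3, 0.3, -0.6]
opening: 0.14
clock: 10.9
eef_pos: [419.2, -245.0, 23.8]
tcp_rot: [3.141, 0.001, 1.763]
contact_force: [-0.3, -0.2, 5.7]
opening: 0.141
t 10.9 dp [-33.1 165.  -58. ] ang [0. 0. 0.] |d| 178.0 rows 5.0 1.0 open 0.141 F [-0.3 -0.2  5.7]
```

```bash
python3 -m creep '[{"dp":[0,0,-8],"angular":[0,0,0],"fingers":6},{"dp":[0,0,-35],"angular":[0,0,0],"fingers":6},{"dp":[-4,20,-58],"angular":[0,0,0],"fingers":6},{"dp":[-12,58,-58],"angular":[0,0,0],"fingers":6},{"dp":[-19,95,-58],"angular":[0,0,0],"fingers":6}]' 
python3 -m creep '[{"dp":[-7,35,0],"angular":[0,0,0],"fingers":6},{"dp":[-12,58,0],"angular":[0,0,0],"fingers":6},{"dp":[-14,70,0],"angular":[0,0,0],"fingers":6},{"dp":[-14,70,0],"angular":[0,0,0],"fingers":6},{"dp":[-14,70,5],"angular":[0,0,0],"fingers":6}]'
python3 -c "
from h import *
go(587.6,-245.5,28.8,100)
s=r.sense();np.save('s10',[s['eef_pos'],s['tcp_rot']])
cv2.imwrite('pics/w10.png',optics.grab_frame('wrist'))"
```

```text
clock: 11.32
eef_pos: [517.3, -245.9, 83.8]
tcp_rot: [3.139, 0.002, 1.761]
contact_force: [0.1, 0.1, -1.2]
opening: 0.147
clock: 11.73
eef_pos: [587.4, -245.6, 77.0]
tcp_rot: [3.141, 0.0, 1.763]
contact_force: [-1.2, -0.9, -0.1]
opening: 0.14
t 11.73 dp [ 0.1  0.2 48.2] ang [0. 0. 0.] |d| 48.0 rows 2.0 1.0 open 0.14 F [-1.2 -0.9 -0.1]
```

View pics/w10.png

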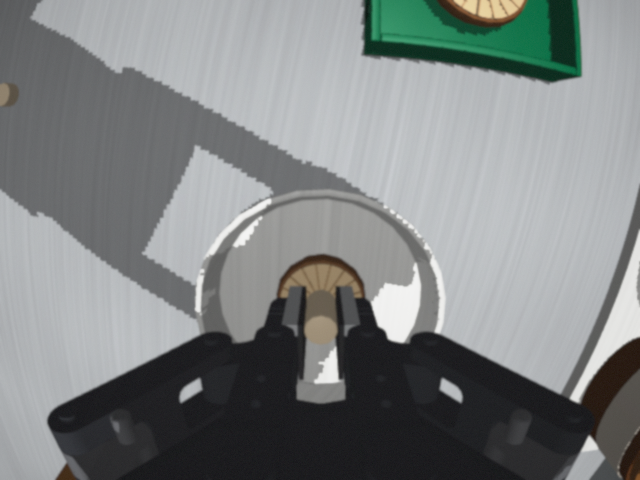

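The bowl rim spans columns 197–443 and its centre is at 320, so the button is centred across the jaws. I'll lower it.

```bash
python3 -c "
from h import *
a,b=np.load('s10.npy');s=dict(eef_pos=a,tcp_rot=b)
P=np.array([wonz(u,30,s)[:2] for u in [(320,190),(197,295),(443,300),(250,208),(395,212)]])
f=least_squares(lambda p:np.hypot(*(P-p[:2]).T)-74,[592,-274]);print(f.x,f.fun)"
python3 -m creep '[{"dp":[0,0,15],"angular":[0,0,0],"fingers":6},{"dp":[0,0,32],"angular":[0,0,0],"fingers":6},{"dp":[0,0,42],"angular":[0,0,0],"fingers":6},{"dp":[0,0,42],"angular":[0,0,0],"fingers":6},{"dp":[0,0,42],"angular":[0,0,0],"fingers":6}]' 
python3 -m creep '[{"dp":[0,0,0],"angular":[0,0,0],"fingers":6}]'
python3 -c "
from h import *
go(587.6,-245.5,28.8,100)"
```

```text
[ 592.5 -276.3] [ 0.1 -2.  -1.8  0.4  0.2]
clock: 12.2
eef_pos: [585.9, -245.5, 33.9]
tcp_rot: [-3.14, -0.001, 1.762]
contact_force: [0.3, -0.6, -0.6]
opening: 0.139
clock: 12.28
eef_pos: [587.1, -245.9, 34.9]
tcp_rot: [3.141, 0.0, 1.763]
contact_force: [-0.2, 0.0, -0.4]
opening: 0.142
t 12.28 dp [0.3 0.6 6.1] ang [0. 0. 0.] |d| 6.0 rows 1.0 1.0 open 0.142 F [-0.2  0.  -0.4]
```

```bash
python3 -m creep '[{"dp":[0,0,3],"angular":[0,0,0],"fingers":6},{"dp":[0,0,5],"angular":[0,0,0],"fingers":6},{"dp":[0,0,6],"angular":[0,0,0],"fingers":6},{"dp":[0,0,6],"angular":[0,0,0],"fingers":6},{"dp":[0,0,6],"angular":[0,0,0],"fingers":6}]' 
python3 -c "
from h import *
go(587.6,-245.5,28.8,100)"
```

```text
clock: 12.7
eef_pos: [587.5, -245.8, 28.9]
tcp_rot: [3.141, 0.0, 1.763]
contact_force: [-1.1, -0.1, 4.8]
opening: 0.14
t 12.7 dp [0.2 0.2 0.1] ang [0. 0. 0.] |d| 0.0 rows 1.0 1.0 open 0.14 F [-1.1 -0.1  4.8]
```

Contact reads 5 N, so the button is on the floor. I'll release it and lift.

```bash
python3 -m creep '[{"dp":[0,0,0],"angular":[0,0,0],"fingers":32},{"dp":[0,0,0],"angular":[0,0,0],"fingers":32},{"dp":[0,0,-3],"angular":[0,0,0],"fingers":32},{"dp":[0,0,-20],"angular":[0,0,0],"fingers":32},{"dp":[0,0,-50],"angular":[0,0,0],"fingers":32}]' 
python3 -m creep '[{"dp":[0,0,-25],"angular":[0,0,0],"fingers":32},{"dp":[0,0,-50],"angular":[0,0,0],"fingers":32}]' 
python3 -c "
from h import *
cv2.imwrite('pics/w11.png',optics.grab_frame('wrist'))
go(372.5,309,130,100)"
```

```text
clock: 13.12
eef_pos: [584.8, -244.6, 75.8]
tcp_rot: [-3.137, -0.003, 1.763]
contact_force: [1.1, 0.5, -1.0]
opening: 0.376
clock: 13.28
eef_pos: [586.9, -245.5, 129.4]
tcp_rot: [-3.141, -0.0, 1.763]
contact_force: [1.3, -0.6, 0.4]
opening: 0.373
t 13.33 dp [ 586.9 -107.1    2. ] ang [0. 0. 0.] |d| 597.0 rows 15.0 1.0 open 0.377 F [ 2.4 -0.5  3.6]
```

View pics/w11.png

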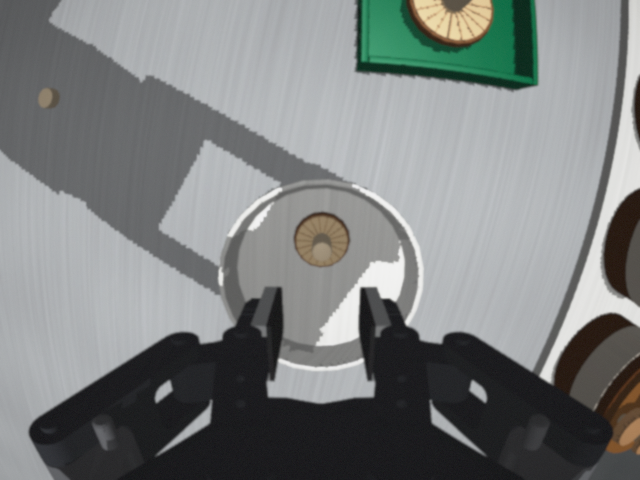

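Button 1 stands in the bowl at (321,240). Next I'll cross to button 2.

```bash
for i in 1; do python3 -m creep '[{"dp":[580,-106,0],"angular":[0,0,0],"fingers":40},{"dp":[580,-106,0],"angular":[0,0,0],"fingers":40},{"dp":[580,-106,0],"angular":[0,0,0],"fingers":40},{"dp":[580,-106,0],"angular":[0,0,0],"fingers":40},{"dp":[580,-106,0],"angular":[0,0,0],"fingers":40}]'; done
python3 -c "
from h import *
go(372.5,309,120,100)"
```

```text
clock: 13.75
eef_pos: [510.1, -50.2, 128.3]
tcp_rot: [3.141, -0.0, 1.762]
contact_force: [1.1, 0.7, -0.6]
opening: 0.469
t 13.75 dp [378.8 -66.8   8.3] ang [ 0. -0.  0.] |d| 385.0 rows 10.0 1.0 open 0.469 F [ 1.1  0.7 -0.6]
```

```bash
python3 -m creep '[{"dp":[374,-67,0],"angular":[0,0,0],"fingers":40},{"dp":[374,-67,0],"angular":[0,0,0],"fingers":40},{"dp":[374,-67,0],"angular":[0,0,0],"fingers":40},{"dp":[374,-67,0],"angular":[0,0,0],"fingers":40},{"dp":[374,-67,0],"angular":[0,0,0],"fingers":40}]'
python3 -c "
from h import *
go(372.5,309,110,100)"
```

```text
clock: 14.17
eef_pos: [435.0, 144.3, 128.5]
tcp_rot: [3.141, -0.0, 1.762]
contact_force: [0.6, 0.3, 0.9]
opening: 0.47
t 14.17 dp [173.6 -30.   18.5] ang [ 0. -0.  0.] |d| 177.0 rows 5.0 1.0 open 0.47 F [0.6 0.3 0.9]
```

```bash
python3 -m creep '[{"dp":[40,-7,0],"angular":[0,0,0],"fingers":40},{"dp":[80,-14,5],"angular":[0,0,0],"fingers":40},{"dp":[118,-21,12],"angular":[0,0,0],"fingers":40},{"dp":[150,-27,18],"angular":[0,0,0],"fingers":40},{"dp":[167,-29,18],"angular":[0,0,0],"fingers":40}]'
python3 -m creep '[{"dp":[0,0,0],"angular":[0,0,0],"fingers":40},{"dp":[0,0,0],"angular":[0,0,0],"fingers":40}]'
python3 -c "
from h import *
go(372.5,309,22.5,100)
s=r.sense();np.save('s12',[s['eef_pos'],s['tcp_rot']])
cv2.imwrite('pics/w12.png',optics.grab_frame('wrist'))"
```

```text
clock: 14.58
eef_pos: [373.8, 303.6, 109.5]
tcp_rot: [-3.141, -0.0, 1.765]
contact_force: [-0.2, -0.2, 1.4]
opening: 0.469
clock: 14.75
eef_pos: [375.3, 301.6, 110.2]
tcp_rot: [-3.142, 0.0, 1.765]
contact_force: [-0.2, -0.0, -0.4]
opening: 0.466
t 14.75 dp [ 7.8 -1.3 87.7] ang [-0.  0.  0.] |d| 88.0 rows 3.0 1.0 open 0.466 F [-0.2 -0.  -0.4]
```

View pics/w12.png

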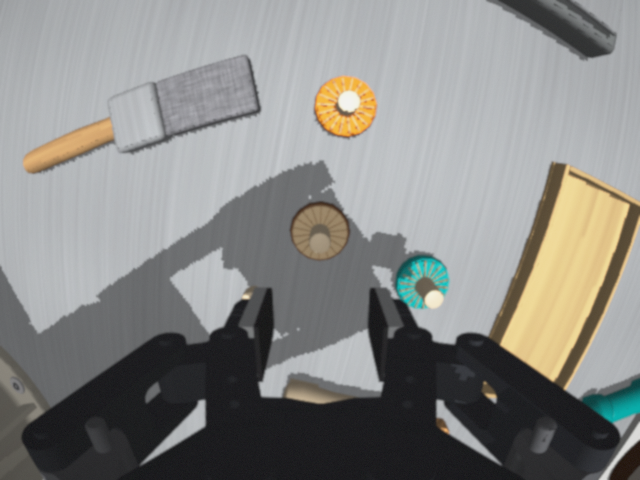

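```bash
python3 -c "
from h import *
a,b=np.load('s12.npy');s=dict(eef_pos=a,tcp_rot=b)
t=wonz((319.5,242),46,s);print(t,wonz((320,231),19,s), 'turq',wonz((433,299),46,s))
go(t[0],t[1],22.8,100)"
```

```text
[372.2 312.   46. ] [372.5 311.9  19. ] turq [449.  289.3  46. ]
t 14.8 dp [11.6 -1.2 87.4] ang [-0.  0.  0.] |d| 88.0 rows 3.0 1.0 open 0.473 F [ 0.1 -0.6 -0.3]
```

```bash
python3 -m creep '[{"dp":[11,-1,20],"angular":[0,0,0],"fingers":40},{"dp":[11,-1,50],"angular":[0,0,0],"fingers":40},{"dp":[11,-1,74],"angular":[0,0,0],"fingers":40},{"dp":[11,-1,80],"angular":[0,0,0],"fingers":40},{"dp":[11,-1,80],"angular":[0,0,0],"fingers":40}]'
python3 -m creep '[{"dp":[0,0,0],"angular":[0,0,0],"fingers":40}]'
python3 -c "
from h import *
go(372.4,311.5,23,100)"
```

```text
clock: 15.22
eef_pos: [372.0, 309.8, 29.0]
tcp_rot: [-3.138, 0.002, 1.761]
contact_force: [0.2, 0.5, -1.0]
opening: 0.47
clock: 15.3
eef_pos: [373.2, 311.0, 30.8]
tcp_rot: [-3.141, 0.0, 1.762]
contact_force: [-0.7, -0.4, 0.7]
opening: 0.467
t 15.3 dp [ 0.6 -0.7  7.8] ang [-0.  0.  0.] |d| 8.0 rows 1.0 1.0 open 0.467 F [-0.7 -0.4  0.7]
```

```bash
python3 -m creep '[{"dp":[0.6,-0.7,5],"angular":[0,0,0],"fingers":40},{"dp":[0.6,-0.7,7.5],"angular":[0,0,0],"fingers":40},{"dp":[0.6,-0.7,7.5],"angular":[0,0,0],"fingers":6},{"dp":[0.6,-0.7,7.5],"angular":[0,0,0],"fingers":6},{"dp":[0.6,-0.7,7.5],"angular":[0,0,0],"fingers":6}]' 22
python3 -m creep '[{"dp":[0,0,0],"angular":[0,0,0],"fingers":6},{"dp":[0,0,0],"angular":[0,0,0],"fingers":6}]'
python3 -m creep '[{"dp":[0,0,-10],"angular":[0,0,0],"fingers":6},{"dp":[0,0,-40],"angular":[0,0,0],"fingers":6},{"dp":[0,0,-80],"angular":[0,0,0],"fingers":6},{"dp":[0,0,-105],"angular":[0,0,0],"fingers":6},{"dp":[0,0,-105],"angular":[0,0,0],"fingers":6}]'
python3 -c "
from h import *
cv2.imwrite('pics/w13.png',optics.grab_frame('wrist'))
go(598,-305,129,100)"
```

```text
clock: 15.72
eef_pos: [372.0, 312.3, 23.2]
tcp_rot: [3.141, -0.0, 1.763]
contact_force: [0.9, -0.3, 1.2]
opening: 0.14
clock: 15.88
eef_pos: [372.0, 312.4, 23.1]
tcp_rot: [3.141, -0.0, 1.763]
contact_force: [-0.3, -0.8, 4.0]
opening: 0.143
clock: 16.3
eef_pos: [374.2, 314.2, 133.3]
tcp_rot: [3.134, -0.004, 1.763]
contact_force: [1.1, 0.6, -0.1]
opening: 0.138
t 16.35 dp [-650.   102.5    0.7] ang [ 0. -0.  0.] |d| 658.0 rows 16.0 1.0 open 0.14 F [-0.6  0.5 -1.1]
```

View pics/w13.png

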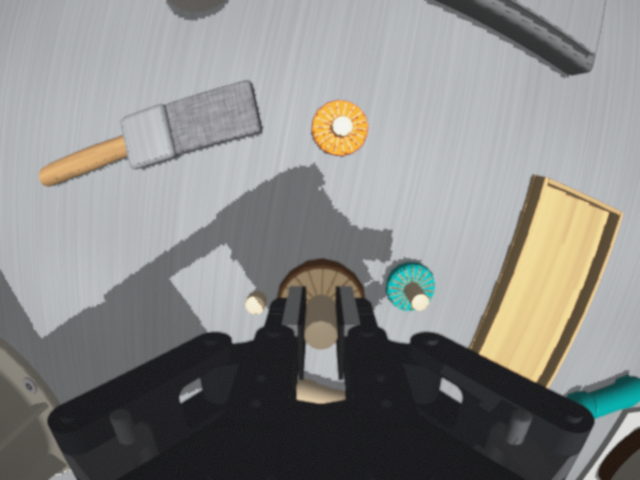

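Button 2 is held at (320,300). Next I'll carry it to the bowl at a safe height.

```bash
python3 -m creep '[{"dp":[-20,3,0],"angular":[0,0,0],"fingers":6},{"dp":[-58,9,0],"angular":[0,0,0],"fingers":6},{"dp":[-98,15,0],"angular":[0,0,0],"fingers":6},{"dp":[-138,22,0],"angular":[0,0,0],"fingers":6},{"dp":[-178,28,0],"angular":[0,0,0],"fingers":6}]'
python3 -m creep '[{"dp":[-40,6,0],"angular":[0,0,0],"fingers":6},{"dp":[-80,13,0],"angular":[0,0,0],"fingers":6},{"dp":[-120,19,0],"angular":[0,0,0],"fingers":6},{"dp":[-160,25,0],"angular":[0,0,0],"fingers":6},{"dp":[-200,32,0],"angular":[0,0,0],"fingers":6}]'
python3 -c "
from h import *
go(598,-305,129,100)"
```

```text
clock: 16.77
eef_pos: [432.8, 141.0, 127.2]
tcp_rot: [-3.14, 0.0, 1.764]
contact_force: [1.3, 0.4, -0.4]
opening: 0.139
clock: 17.18
eef_pos: [502.1, -49.5, 127.1]
tcp_rot: [-3.14, -0.001, 1.763]
contact_force: [0.6, -0.3, -0.6]
opening: 0.139
t 17.18 dp [-269.1   45.4   -2.1] ang [-0. -0.  0.] |d| 273.0 rows 7.0 1.0 open 0.139 F [ 0.6 -0.3 -0.6]
```

```bash
python3 -m creep '[{"dp":[-40,7,0],"angular":[0,0,0],"fingers":6},{"dp":[-80,13,0],"angular":[0,0,0],"fingers":6},{"dp":[-120,20,0],"angular":[0,0,0],"fingers":6},{"dp":[-160,27,0],"angular":[0,0,0],"fingers":6},{"dp":[-198,34,0],"angular":[0,0,0],"fingers":6}]'
python3 -m creep '[{"dp":[-32,5,0],"angular":[0,0,0],"fingers":6},{"dp":[-55,10,0],"angular":[0,0,0],"fingers":6},{"dp":[-66,12,15],"angular":[0,0,0],"fingers":6},{"dp":[-66,12,38],"angular":[0,0,0],"fingers":6},{"dp":[-66,12,48],"angular":[0,0,0],"fingers":6}]'
python3 -m creep '[{"dp":[0,0,0],"angular":[0,0,0],"fingers":6}]'
python3 -c "
from h import *
go(598,-305,28.1,100)
s=r.sense();np.save('s14',[s['eef_pos'],s['tcp_rot']])
cv2.imwrite('pics/w14.png',optics.grab_frame('wrist'))"
```

```text
clock: 17.6
eef_pos: [573.6, -237.4, 126.8]
tcp_rot: [-3.14, -0.001, 1.762]
contact_force: [1.0, 0.8, -0.4]
opening: 0.145
clock: 18.02
eef_pos: [596.5, -297.8, 76.3]
tcp_rot: [-3.138, -0.003, 1.762]
contact_force: [-0.8, -0.1, -0.8]
opening: 0.138
clock: 18.1
eef_pos: [595.7, -296.5, 76.0]
tcp_rot: [-3.136, -0.004, 1.763]
contact_force: [-0.3, 0.5, -0.1]
opening: 0.14
t 18.1 dp [-9.   0.9 47.9] ang [-0. -0.  0.] |d| 49.0 rows 2.0 1.0 open 0.14 F [-0.3  0.5 -0.1]
```

View pics/w14.png

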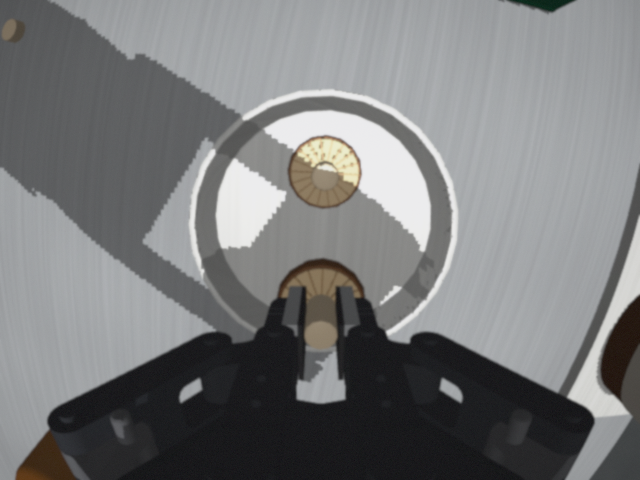

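The bowl is centred at (323,215) and button 1 is at (325,172). I need another 9 mm outward before lowering.

```bash
python3 -m creep '[{"dp":[-7,1,5],"angular":[0,0,0],"fingers":6},{"dp":[-7,1,20],"angular":[0,0,0],"fingers":6},{"dp":[-7,1,36],"angular":[0,0,0],"fingers":6},{"dp":[-7,1,40],"angular":[0,0,0],"fingers":6},{"dp":[-7,1,40],"angular":[0,0,0],"fingers":6}]'
python3 -m creep '[{"dp":[0,0,0],"angular":[0,0,0],"fingers":6},{"dp":[0,0,0],"angular":[0,0,0],"fingers":6}]'
python3 -c "
from h import *
go(598,-304,28.1,100)"
```

```text
clock: 18.57
eef_pos: [600.4, -304.2, 39.4]
tcp_rot: [-3.141, -0.001, 1.763]
contact_force: [-0.8, -0.4, -0.9]
opening: 0.139
clock: 18.73
eef_pos: [601.5, -304.9, 41.1]
tcp_rot: [3.14, 0.001, 1.763]
contact_force: [0.6, 0.4, -0.6]
opening: 0.138
t 18.73 dp [ 1.5 -3.3 13. ] ang [0. 0. 0.] |d| 13.0 rows 1.0 1.0 open 0.138 F [ 0.6  0.4 -0.6]
```

```bash
python3 -m creep '[{"dp":[1,-3,4],"angular":[0,0,0],"fingers":6},{"dp":[1,-3,8],"angular":[0,0,0],"fingers":6},{"dp":[1,-3,11],"angular":[0,0,0],"fingers":6},{"dp":[1,-3,12],"angular":[0,0,0],"fingers":6},{"dp":[1,-3,12],"angular":[0,0,0],"fingers":6}]'
python3 -m creep '[{"dp":[0,0,0],"angular":[0,0,0],"fingers":6},{"dp":[0,0,0],"angular":[0,0,0],"fingers":6}]'
python3 -c "
from h import *
go(598,-304,28.1,100)"
```

```text
clock: 19.15
eef_pos: [597.5, -304.1, 28.1]
tcp_rot: [-3.141, -0.0, 1.763]
contact_force: [-1.9, 1.0, 4.3]
opening: 0.142
clock: 19.32
eef_pos: [597.5, -304.1, 28.2]
tcp_rot: [-3.141, -0.0, 1.763]
contact_force: [-1.8, 0.6, 5.4]
opening: 0.138
t 19.32 dp [0.  0.5 0.1] ang [-0. -0.  0.] |d| 0.0 rows 1.0 1.0 open 0.138 F [-1.8  0.6  5.4]
```

```bash
python3 -m creep '[{"dp":[0,0,0],"angular":[0,0,0],"fingers":32},{"dp":[0,0,0],"angular":[0,0,0],"fingers":32},{"dp":[0,0,-3],"angular":[0,0,0],"fingers":32},{"dp":[0,0,-20],"angular":[0,0,0],"fingers":32},{"dp":[0,0,-50],"angular":[0,0,0],"fingers":32}]' 
python3 -m creep '[{"dp":[0,0,-40],"angular":[0,0,0],"fingers":32},{"dp":[0,0,-80],"angular":[0,0,0],"fingers":32}]' 
python3 -c "
from h import *
cv2.imwrite('pics/w15.png',optics.grab_frame('wrist'))
go(424,150,150,174)"
```

```text
clock: 19.73
eef_pos: [595.3, -302.9, 75.0]
tcp_rot: [-3.137, -0.004, 1.763]
contact_force: [0.1, -0.2, -0.4]
opening: 0.372
clock: 19.9
eef_pos: [596.8, -303.7, 158.3]
tcp_rot: [-3.14, -0.001, 1.763]
contact_force: [0.7, -0.6, 0.8]
opening: 0.378
t 19.95 dp [481.4 -86.9  14.3] ang [ 0.   0.  -1.3] |d| 489.0 rows 12.0 11.0 open 0.372 F [ 3.8 -2.   6.3]
```

View pics/w15.png

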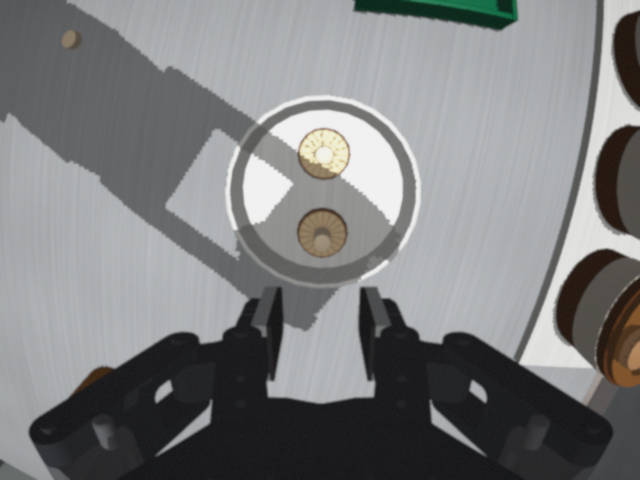

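Both buttons stand in the bowl, at (323,153) and (322,233). For the king I'll pause short of it to get a wrist view.

```bash
python3 -c "
from h import *
go(424,60,175,100)"
python3 -m creep '[{"dp":[388,-70,-10],"angular":[0,0,0],"fingers":70},{"dp":[388,-70,-10],"angular":[0,0,0],"fingers":70},{"dp":[388,-70,-10],"angular":[0,0,0],"fingers":70},{"dp":[388,-70,-10],"angular":[0,0,0],"fingers":70},{"dp":[388,-70,-10],"angular":[0,0,0],"fingers":70}]' 
python3 -c "
from h import *
go(424,60,175,100)"
```

```text
t 19.95 dp [ 392.9 -103.9  -10.3] ang [0. 0. 0.] |d| 406.0 rows 10.0 1.0 open 0.372 F [ 3.8 -2.   6.3]
clock: 20.37
eef_pos: [521.2, -108.5, 163.1]
tcp_rot: [3.141, 0.0, 1.762]
contact_force: [1.4, 0.5, 0.8]
opening: 0.825
t 20.37 dp [183.9 -63.3 -11.9] ang [0. 0. 0.] |d| 195.0 rows 5.0 1.0 open 0.825 F [1.4 0.5 0.8]
```

```bash
python3 -m creep '[{"dp":[38,-13,-3],"angular":[0,0,0],"fingers":70},{"dp":[76,-26,-6],"angular":[0,0,0],"fingers":70},{"dp":[114,-40,-10],"angular":[0,0,0],"fingers":70},{"dp":[150,-52,-10],"angular":[0,0,0],"fingers":70},{"dp":[176,-62,-10],"angular":[0,0,0],"fingers":70}]' 
python3 -m creep '[{"dp":[0,0,0],"angular":[0,0,0],"fingers":70},{"dp":[0,0,0],"angular":[0,0,0],"fingers":70},{"dp":[0,0,0],"angular":[0,0,0],"fingers":70}]' 
python3 -c "
from h import *
s=r.sense();np.save('s16',[s['eef_pos'],s['tcp_rot']])
im=optics.grab_frame('wrist');cv2.imwrite('pics/w16.png',im)
cv2.imwrite('pics/w16z.png',cv2.resize(im[120:345,220:520],None,fx=2.66,fy=2.66,interpolation=cv2.INTER_CUBIC))"
```

```text
clock: 20.78
eef_pos: [426.1, 52.9, 173.3]
tcp_rot: [3.141, -0.0, 1.763]
contact_force: [0.0, 1.4, -0.4]
opening: 0.82
clock: 21.03
eef_pos: [428.4, 50.8, 173.3]
tcp_rot: [3.141, 0.0, 1.764]
contact_force: [0.3, -0.6, -0.6]
opening: 0.821
```

View pics/w16.png

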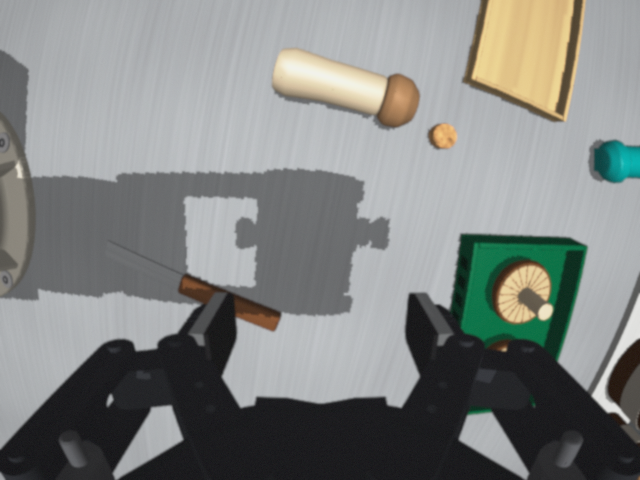

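The king lies from (275,72) to (418,100). I'll segment it and the tray to get the axes.

```bash
python3 -c "
from h import *
a,b=np.load('s16.npy');s=dict(eef_pos=a,tcp_rot=b)
im=cv2.imread('pics/w16.png').astype(int)
m=((im[...,2]-im[...,0])>15).astype(np.uint8);m[:, :265]=0;m[:,425:]=0;m[135:]=0;m[:40]=0
m=cv2.morphologyEx(m,cv2.MORPH_OPEN,np.ones((3,3)))
n,l,st,c=cv2.connectedComponentsWithStats(m);print(st)
i=1+st[1:,4].argmax()
def ax(mask,z=20.5):
    v,u=np.nonzero(mask);P=np.array([wonz((x,y),z,s)[:2] for x,y in zip(u,v)]).astype(np.float32)
    C=P.mean(0);w,V=np.linalg.eigh(np.cov((P-C).T));d=V[:,1]*np.sign(V[0,1]);t=(P-C)@d;q=(P-C)@np.array([-d[1],d[0]])
    return C,np.degrees(np.arctan2(d[1],d[0])),t.min(),t.max(),q.min(),q.max(),(C+d*(t.min()+t.max())/2)
k=l==i
print(ax(k)); 
stem=k&((im[...,1]-im[...,0]>5)&(im[...,1]>150)); print('stem',ax(stem))
cap=k&(im[...,1]<150);print('cap',ax(cap)[0])
g=im.sum(2)
for n_,u in [('trayL',(468,78)),('trayR',(563,121))]: print(n_,wonz(u,21,s))
"
```

```text
[[     0      0    640    480 301052]
 [   272     48    148     79   6148]]Traceback (most recent call last):
  File "<string>", line 14, in <module>
    print(ax(k));
          ~~^^^
  File "<string>", line 10, in ax
    v,u=np.nonzero(mask);P=np.array([wonz((x,y),z,s)[:2] for x,y in zip(u,v)]).astype(np.float32)
                                     ~~~~^^^^^^^^^^^
  File "h.py", line 22, in wonz
    e,d=wray(uv,s);return e+d*(z-e[2])/d[2]
        ~~~~^^^^^^
  File "h.py", line 17, in wray
    p=optics.camera_params('wrist');x=(uv[0]-p['cx']);y=(uv[1]-p['cy']);rr=np.hypot(x,y);th=rr/p['fx']
ValueError: time passes only in moves, steps and waits
```

View pics/w16z.png

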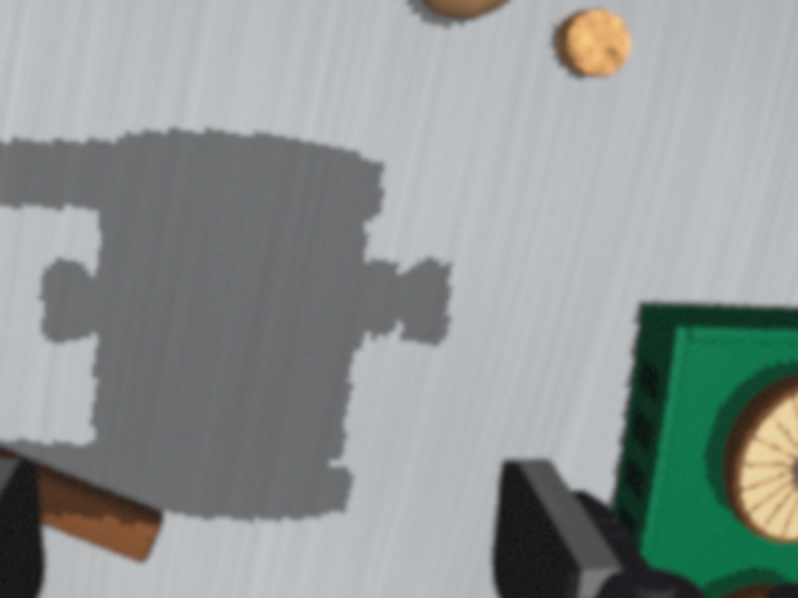

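```bash
cat >> h.py <<'E'
_WP=None
_orig=optics.camera_params
def wray(uv,s):
    global _WP
    if _WP is None: _WP=_orig('wrist')
    p=_WP;x=(uv[0]-p['cx']);y=(uv[1]-p['cy']);rr=np.hypot(x,y)+1e-9;th=rr/p['fx']
    d=np.array([np.sin(th)*x/rr,-np.sin(th)*y/rr,-np.cos(th)])
    T=np.array(p['T_tool_cam']);Rw=R.from_euler('xyz',s['tcp_rot']).as_matrix()
    return Rw@T[:3,3]+s['eef_pos'],Rw@(T[:3,:3]@d)
E
python3 -c "
from h import *
a,b=np.load('s16.npy');s=dict(eef_pos=a,tcp_rot=b)
im=cv2.imread('pics/w16.png').astype(int)
m=((im[...,2]-im[...,0])>15).astype(np.uint8);m[:, :265]=0;m[:,425:]=0;m[135:]=0;m[:40]=0
k=cv2.morphologyEx(m,cv2.MORPH_OPEN,np.ones((3,3)))>0
def ax(mask,z=20.5):
    v,u=np.nonzero(mask);P=np.array([wonz((x,y),z,s)[:2] for x,y in zip(u,v)])
    C=P.mean(0);w,V=np.linalg.eigh(np.cov((P-C).T));d=V[:,1]*np.sign(V[0,1]);t=(P-C)@d;q=(P-C)@np.array([-d[1],d[0]])
    return C,np.degrees(np.arctan2(d[1],d[0])),t.min(),t.max(),q.min(),q.max(),(C+d*(t.min()+t.max())/2)
print(ax(k)); 
stem=k&(im[...,1]>150); print('stem',ax(stem))
print('cap',ax(k&(im[...,1]<150))[0])
for n_,u in [('trayL',(468,78)),('trayR',(563,121))]: print(n_,wonz(u,21,s))
"
```

```text
(array([427.2, 165. ]), np.float64(-3.812179769254857), np.float64(-59.840162084293254), np.float64(58.09367908735915), np.float64(-22.118190891661566), np.float64(22.177285794297266), array([426.4, 165.1]))
stem (array([413.5, 167.5]), np.float64(-4.328769334943825), np.float64(-45.9929012379811), np.float64(71.84067088089604), np.float64(-17.625330517033344), np.float64(18.460855281645465), array([426.4, 166.6]))
cap [456.9 159.6]
trayL [522.7 197.3  21. ]
trayR [624.8 191.   21. ]
```

```bash
python3 -c "
from h import *
go(426,164,110,176)"
python3 -m creep '[{"dp":[15,-2,0],"angular":[0,0,-0.12],"fingers":70},{"dp":[30,-4,6],"angular":[0,0,-0.24],"fingers":70},{"dp":[45,-7,12],"angular":[0,0,-0.36],"fingers":70},{"dp":[60,-9,18],"angular":[0,0,-0.48],"fingers":70},{"dp":[75,-11,24],"angular":[0,0,-0.6],"fingers":70}]'
python3 -c "
from h import *
go(426,164,110,176)"
```

```text
t 21.08 dp [111.9  19.1  63.2] ang [ 0.   0.  -1.3] |d| 130.0 rows 4.0 11.0 open 0.817 F [ 0.5 -0.1  0.1]
clock: 21.5
eef_pos: [403.3, 122.2, 148.8]
tcp_rot: [3.141, 0.0, 2.367]
contact_force: [0.5, 0.2, 0.1]
opening: 0.819
t 21.5 dp [13.1 45.7 38.8] ang [ 0.   0.  -0.7] |d| 61.0 rows 2.0 6.0 open 0.819 F [0.5 0.2 0.1]
```

```bash
python3 -m creep '[{"dp":[3,9,8],"angular":[0,0,-0.12],"fingers":70},{"dp":[6,18,16],"angular":[0,0,-0.24],"fingers":70},{"dp":[9,28,24],"angular":[0,0,-0.36],"fingers":70},{"dp":[11,38,32],"angular":[0,0,-0.48],"fingers":70},{"dp":[13,46,38],"angular":[0,0,-0.6],"fingers":70}]'
python3 -m creep '[{"dp":[0,0,0],"angular":[0,0,-0.11],"fingers":70},{"dp":[0,0,0],"angular":[0,0,-0.11],"fingers":70},{"dp":[0,0,0],"angular":[0,0,-0.11],"fingers":70}]'
python3 -c "
from h import *
go(426,164,5,176)
s=r.sense();np.save('s17',[s['eef_pos'],s['tcp_rot']])
cv2.imwrite('pics/w17.png',optics.grab_frame('wrist'))"
```

```text
clock: 21.92
eef_pos: [427.0, 164.0, 110.3]
tcp_rot: [-3.142, 0.0, 2.967]
contact_force: [-0.9, 0.1, -0.4]
opening: 0.818
clock: 22.17
eef_pos: [426.3, 163.6, 110.8]
tcp_rot: [-3.141, -0.0, 3.068]
contact_force: [0.2, -0.2, 0.2]
opening: 0.819
t 22.17 dp [  0.3   0.4 105.8] ang [-0. -0. -0.] |d| 106.0 rows 3.0 1.0 open 0.819 F [ 0.2 -0.2  0.2]
```

View pics/w17.png

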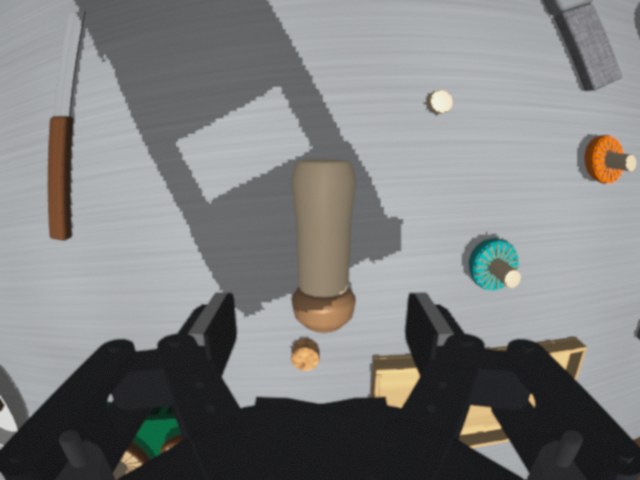

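The king's axis is vertical in view at column 323, between the jaws. I'll check its midpoint.

```bash
python3 -c "
from h import *
a,b=np.load('s17.npy');s=dict(eef_pos=a,tcp_rot=b)
for u in [(323.5,331),(323.5,160),(294,230),(351.5,230),(301,290),(350,290)]: print(wonz(u,20.5,s))
"
python3 -m creep '[{"dp":[0,0,25],"angular":[0,0,0],"fingers":70},{"dp":[0,0,60],"angular":[0,0,0],"fingers":70},{"dp":[0,0,88],"angular":[0,0,0],"fingers":70},{"dp":[0,0,94],"angular":[0,0,0],"fingers":70},{"dp":[0,0,94],"angular":[0,0,0],"fingers":70}]'
python3 -m creep '[{"dp":[0,0,0],"angular":[0,0,0],"fingers":70},{"dp":[0,0,0],"angular":[0,0,0],"fingers":70}]'
python3 -c "
from h import *
go(426,164,5.5,176)
s=r.sense();np.save('s18',[s['eef_pos'],s['tcp_rot']])
cv2.imwrite('pics/w18.png',optics.grab_frame('wrist'))"
```

```text
[487.7 161.1  20.5]
[369.9 169.6  20.5]
[413.1 147.4  20.5]
[415.8 184.3  20.5]
[454.9 148.2  20.5]
[457.4 181.3  20.5]
clock: 22.63
eef_pos: [424.5, 163.5, 15.9]
tcp_rot: [-3.14, -0.003, 3.07]
contact_force: [0.2, 0.1, 0.6]
opening: 0.818
clock: 22.8
eef_pos: [426.8, 164.7, 18.5]
tcp_rot: [3.141, 0.002, 3.072]
contact_force: [-0.2, 0.2, 0.1]
opening: 0.819
t 22.8 dp [ 0.8 -0.7 13. ] ang [ 0.  0. -0.] |d| 13.0 rows 1.0 1.0 open 0.819 F [-0.2  0.2  0.1]
```

View pics/w18.png

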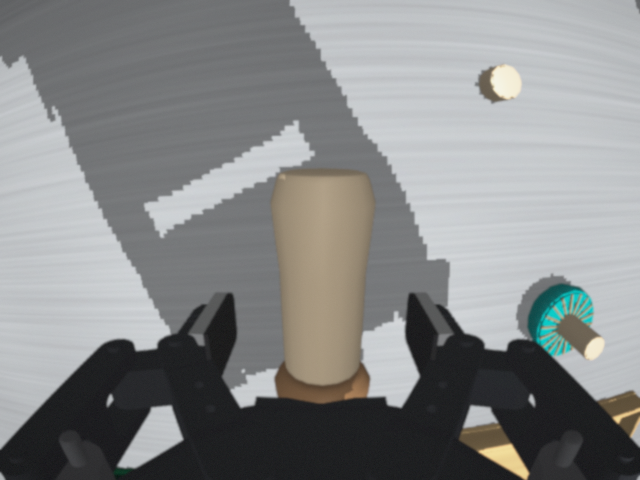

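```bash
python3 -m creep '[{"dp":[0,0,5],"angular":[0,0,0],"fingers":70},{"dp":[0,0,10],"angular":[0,0,0],"fingers":70},{"dp":[0,0,12.5],"angular":[0,0,0],"fingers":70},{"dp":[0,0,12.5],"angular":[0,0,0],"fingers":28},{"dp":[0,0,12.5],"angular":[0,0,0],"fingers":28}]' 35
python3 -m creep '[{"dp":[0,0,0],"angular":[0,0,0],"fingers":28},{"dp":[0,0,0],"angular":[0,0,0],"fingers":28},{"dp":[0,0,0],"angular":[0,0,0],"fingers":28}]'
python3 -c "
from h import *
go(426,164,85,176)"
```

```text
clock: 23.27
eef_pos: [425.5, 164.3, 4.4]
tcp_rot: [-3.141, -0.001, 3.073]
contact_force: [-1.0, 0.1, -0.0]
opening: 0.552
clock: 23.52
eef_pos: [425.6, 164.3, 4.7]
tcp_rot: [-3.142, -0.0, 3.073]
contact_force: [-1.2, 0.0, 3.7]
opening: 0.384
t 23.52 dp [ -0.4  -0.3 -80.3] ang [-0. -0.  0.] |d| 80.0 rows 2.0 1.0 open 0.384 F [-1.2  0.   3.7]
```

```bash
python3 -m creep '[{"dp":[0,0,-8],"angular":[0,0,0],"fingers":28},{"dp":[0,0,-30],"angular":[0,0,0],"fingers":28},{"dp":[0,0,-60],"angular":[0,0,0],"fingers":28},{"dp":[0,0,-80],"angular":[0,0,0],"fingers":28},{"dp":[0,0,-80],"angular":[0,0,0],"fingers":28}]'
python3 -c "
from h import *
go(581.5,293,85,86.5)
cv2.imwrite('pics/w19.png',optics.grab_frame('wrist'))"
```

```text
clock: 23.93
eef_pos: [428.0, 165.3, 88.4]
tcp_rot: [3.139, 0.006, 3.073]
contact_force: [0.8, 0.6, -0.6]
opening: 0.386
t 23.93 dp [-144.3  138.     4.6] ang [0.  0.  1.6] |d| 200.0 rows 5.0 13.0 open 0.386 F [ 0.8  0.6 -0.6]
```

View pics/w19.png

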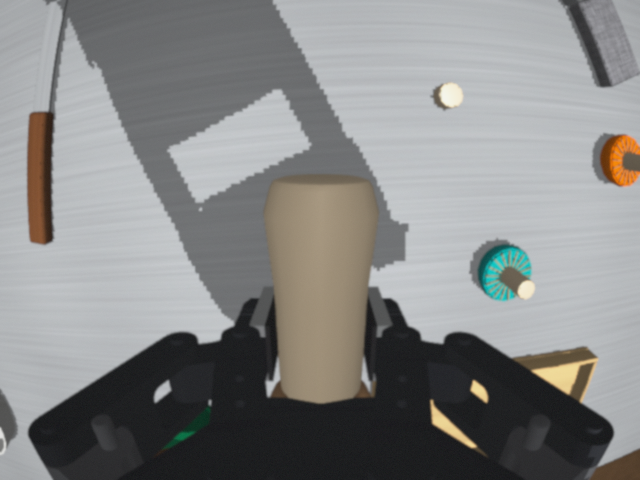

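The king is held level across its stem. Next I'll turn it and carry it to the tray.

```bash
python3 -m creep '[{"dp":[-11,10,0],"angular":[0,0,0.1],"fingers":28},{"dp":[-22,21,0],"angular":[0,0,0.22],"fingers":28},{"dp":[-33,32,0],"angular":[0,0,0.34],"fingers":28},{"dp":[-44,42,0],"angular":[0,0,0.46],"fingers":28},{"dp":[-55,53,0],"angular":[0,0,0.58],"fingers":28}]'
python3 -c "
from h import *
go(581.5,293,85,86.5)"
```

```text
clock: 24.4
eef_pos: [483.9, 213.5, 83.5]
tcp_rot: [-3.14, -0.001, 2.487]
contact_force: [0.2, -0.4, -0.6]
opening: 0.39
t 24.4 dp [-29.  122.4  -1.7] ang [-0.  0.  1.] |d| 126.0 rows 4.0 8.0 open 0.39 F [ 0.2 -0.4 -0.6]
```

```bash
python3 -m creep '[{"dp":[-4,16,0],"angular":[0,0,0.12],"fingers":28},{"dp":[-8,32,0],"angular":[0,0,0.24],"fingers":28},{"dp":[-12,48,0],"angular":[0,0,0.36],"fingers":28},{"dp":[-16,64,0],"angular":[0,0,0.48],"fingers":28},{"dp":[-20,80,0],"angular":[0,0,0.6],"fingers":28}]'
python3 -c "
from h import *
go(581.5,293,85,86.5)"
```

```text
clock: 24.82
eef_pos: [548.3, 265.3, 83.2]
tcp_rot: [-3.14, 0.0, 1.887]
contact_force: [-1.2, -0.5, 0.3]
opening: 0.388
t 24.82 dp [16.  40.2 -1.9] ang [-0.   0.   0.4] |d| 43.0 rows 2.0 4.0 open 0.388 F [-1.2 -0.5  0.3]
```

```bash
python3 -m creep '[{"dp":[5,12,0],"angular":[0,0,0.12],"fingers":28},{"dp":[10,26,0],"angular":[0,0,0.24],"fingers":28},{"dp":[14,36,0],"angular":[0,0,0.34],"fingers":28},{"dp":[15,39,0],"angular":[0,0,0.372],"fingers":28},{"dp":[15,39,0],"angular":[0,0,0.372],"fingers":28}]'
python3 -m creep '[{"dp":[0,0,0],"angular":[0,0,0],"fingers":28},{"dp":[0,0,10],"angular":[0,0,0],"fingers":28},{"dp":[0,0,20],"angular":[0,0,0],"fingers":28},{"dp":[0,0,20],"angular":[0,0,0],"fingers":28},{"dp":[0,0,20],"angular":[0,0,0],"fingers":28}]'
python3 -c "
from h import *
go(581.5,293,9,86.5)
s=r.sense();np.save('s20',[s['eef_pos'],s['tcp_rot']])
cv2.imwrite('pics/w20.png',optics.grab_frame('wrist'))
cv2.imwrite('pics/side20.png',optics.grab_frame('side'))"
```

```text
clock: 25.23
eef_pos: [580.7, 291.9, 83.2]
tcp_rot: [-3.14, 0.001, 1.52]
contact_force: [0.2, -0.6, -1.1]
opening: 0.389
clock: 25.65
eef_pos: [579.6, 291.1, 63.2]
tcp_rot: [-3.139, 0.001, 1.521]
contact_force: [-0.1, 0.2, -0.3]
opening: 0.382
t 25.65 dp [ 2.1  1.9 54.2] ang [-0.  0.  0.] |d| 54.0 rows 2.0 1.0 open 0.382 F [-0.1  0.2 -0.3]
```

View pics/w20.png

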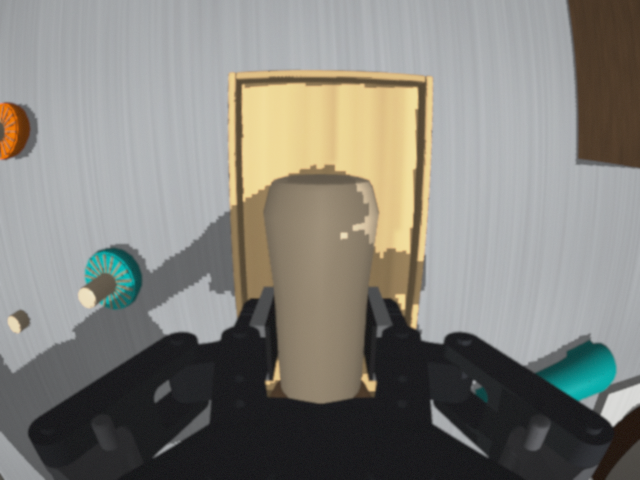

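View pics/side20.png

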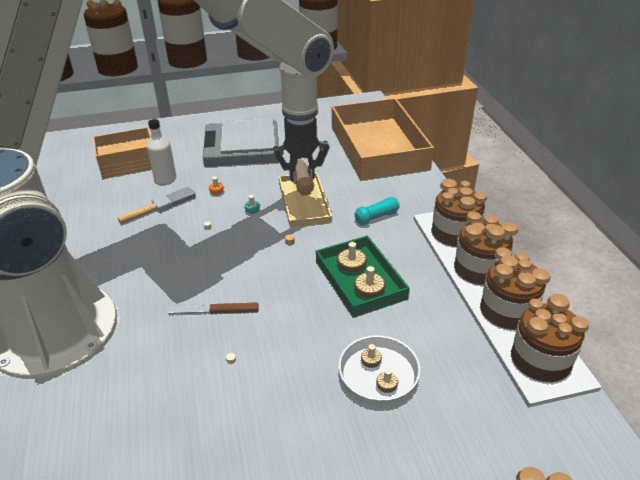

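```bash
python3 -c "
from h import *
a,b=np.load('s20.npy');s=dict(eef_pos=a,tcp_rot=b)
L=wonz((230,73),21,s);Rr=wonz((433,76),21,s);L2=wonz((233,200),21,s);R2=wonz((427,200),21,s);print(L,Rr,np.linalg.norm(L-Rr),L2,R2,(L2+R2)/2)
m=(L+Rr)/2;d=(Rr-L)[:2];print(np.degrees(np.arctan2(d[1],d[0])), m)
th=np.radians(86.5);c=m[:2]-100*np.array([np.cos(th),np.sin(th)]);print('centre',c)
go(c[0],c[1],9.3,86.5)
"
```

```text
[539.4 396.7  21. ] [640.4 391.   21. ] 101.08732146960779 [536.5 332.1  21. ] [635.5 327.4  21. ] [586.  329.7  21. ]
-3.2307473769652346 [589.9 393.9  21. ]
centre [583.8 294.1]
t 25.75 dp [ 2.7  3.1 55.1] ang [-0.  0.  0.] |d| 55.0 rows 2.0 1.0 open 0.386 F [ 1.  -0.1 -0.9]
```

```bash
python3 -m creep '[{"dp":[1,3,5],"angular":[0,0,0],"fingers":28},{"dp":[1,3,18],"angular":[0,0,0],"fingers":28},{"dp":[1,3,34],"angular":[0,0,0],"fingers":28},{"dp":[1,3,42],"angular":[0,0,0],"fingers":28},{"dp":[1,3,42],"angular":[0,0,0],"fingers":28}]'
python3 -m creep '[{"dp":[0,0,0],"angular":[0,0,0],"fingers":28},{"dp":[0,0,0],"angular":[0,0,0],"fingers":28},{"dp":[0,0,0],"angular":[0,0,0],"fingers":28}]'
python3 -c "
from h import *
go(583.5,293,9,86.5)"
```

```text
clock: 26.17
eef_pos: [582.2, 291.8, 19.9]
tcp_rot: [-3.138, 0.002, 1.521]
contact_force: [-0.9, -0.1, 0.3]
opening: 0.384
clock: 26.42
eef_pos: [584.3, 292.8, 23.3]
tcp_rot: [3.141, -0.001, 1.521]
contact_force: [-0.1, 0.2, 0.0]
opening: 0.381
t 26.42 dp [ 0.2 -0.8 14.3] ang [ 0. -0.  0.] |d| 14.0 rows 1.0 1.0 open 0.381 F [-0.1  0.2  0. ]
```

```bash
python3 -m creep '[{"dp":[0,-0.5,4],"angular":[0,0,0],"fingers":28},{"dp":[0,-0.5,8],"angular":[0,0,0],"fingers":28},{"dp":[0,-0.5,11],"angular":[0,0,0],"fingers":28},{"dp":[0,-0.5,13],"angular":[0,0,0],"fingers":28},{"dp":[0,-0.5,13],"angular":[0,0,0],"fingers":28}]'
python3 -m creep '[{"dp":[0,0,0],"angular":[0,0,0],"fingers":28},{"dp":[0,0,0],"angular":[0,0,0],"fingers":28}]'
python3 -c "
from h import *
go(583.5,293,8.8,86.5)"
```

```text
clock: 26.83
eef_pos: [583.0, 292.5, 9.0]
tcp_rot: [-3.141, 0.0, 1.521]
contact_force: [-0.2, 0.1, -1.0]
opening: 0.383
clock: 27.0
eef_pos: [583.3, 292.6, 9.6]
tcp_rot: [-3.142, -0.0, 1.521]
contact_force: [0.2, 0.2, 0.0]
opening: 0.383
t 27.0 dp [0.4 0.2 0.8] ang [-0. -0.  0.] |d| 1.0 rows 1.0 1.0 open 0.383 F [0.2 0.2 0. ]
```

```bash
python3 -m creep '[{"dp":[0,0,1],"angular":[0,0,0],"fingers":28},{"dp":[0,0,1],"angular":[0,0,0],"fingers":28},{"dp":[0,0,1],"angular":[0,0,0],"fingers":28}]'
python3 -m creep '[{"dp":[0,0,0],"angular":[0,0,0],"fingers":44},{"dp":[0,0,0],"angular":[0,0,0],"fingers":44},{"dp":[0,0,0],"angular":[0,0,0],"fingers":44},{"dp":[0,0,-5],"angular":[0,0,0],"fingers":44},{"dp":[0,0,-20],"angular":[0,0,0],"fingers":44}]'
python3 -m creep '[{"dp":[0,0,-20],"angular":[0,0,0],"fingers":44},{"dp":[0,0,-60],"angular":[0,0,0],"fingers":44},{"dp":[0,0,-100],"angular":[0,0,0],"fingers":44},{"dp":[0,0,-140],"angular":[0,0,0],"fingers":44},{"dp":[0,0,-140],"angular":[0,0,0],"fingers":44}]'
python3 -m creep '[{"dp":[0,0,0],"angular":[0,0,0],"fingers":44},{"dp":[0,0,0],"angular":[0,0,0],"fingers":44}]'
python3 -c "
from h import *
cv2.imwrite('pics/w21.png',optics.grab_frame('wrist'))
im=optics.grab_frame('side');cv2.imwrite('pics/side21.png',im[150:420,180:480].repeat(2,0).repeat(2,1))
im=optics.grab_frame('scene');cv2.imwrite('pics/scene21.png',im[150:370,140:540].repeat(2,0).repeat(2,1))"
```

```text
clock: 27.25
eef_pos: [583.4, 292.7, 8.8]
tcp_rot: [3.141, -0.0, 1.521]
contact_force: [-0.2, -0.3, 0.9]
opening: 0.385
clock: 27.67
eef_pos: [581.8, 291.8, 27.2]
tcp_rot: [-3.138, 0.002, 1.521]
contact_force: [-0.2, -0.6, -0.2]
opening: 0.513
clock: 28.08
eef_pos: [587.5, 294.7, 178.8]
tcp_rot: [3.13, -0.007, 1.521]
contact_force: [1.9, 0.5, 0.8]
opening: 0.519
clock: 28.25
eef_pos: [583.1, 292.5, 169.5]
tcp_rot: [3.141, -0.0, 1.521]
contact_force: [-0.5, -0.2, -0.8]
opening: 0.515
```

View pics/w21.png

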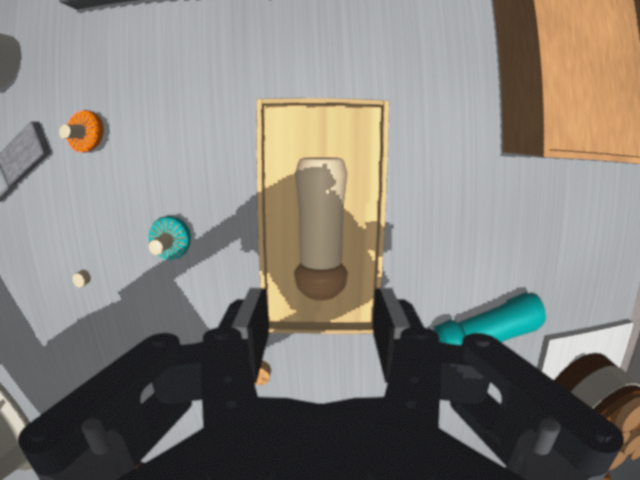

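View pics/side21.png

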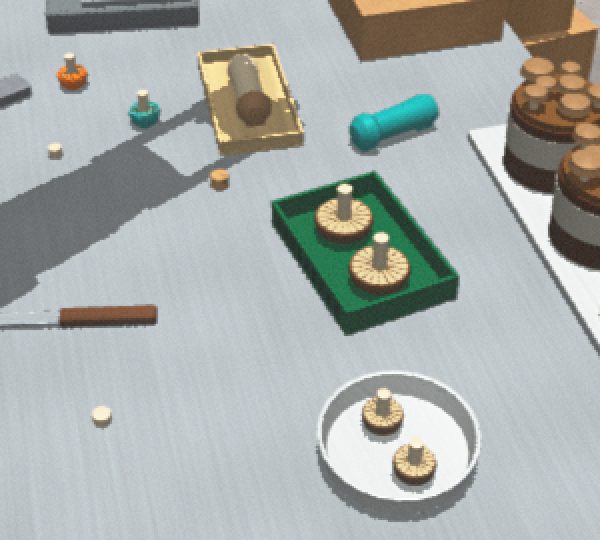

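View pics/scene21.png

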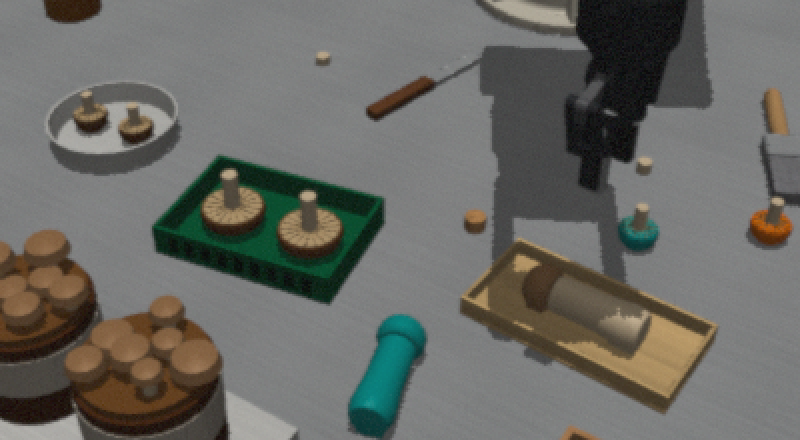

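All five are in place and upright or lengthwise as asked. The gripper is clear and nothing else has moved, so I'll hand in.

```bash
python3 -c "
from h import *
s=r.sense();print(s['qvel'],s['contact_force'],s['clock'])
print(r.sign_off())"
```

```text
[-0.  0. -0.  0. -0. -0.] [-0.1 -0.5  0.2] 28.4
the job is handed in; nothing more can be done
None
```

All five mushrooms are sorted, and I handed the job in at 28.4 s of the 118 s allowed. I worked in the order asked:
- **Large mushrooms:** both went into the green crate, side by side along its length.
- **Buttons:** both brown ones went into the metal bowl, about 30 mm either side of its middle.
- **King oyster:** it went lengthwise into the long wooden tray.

I took final pictures from all three cameras:
- **Mushrooms:** both large ones and both buttons stand cap down with the stem up, clear of the walls. The king lies along the tray with its cap toward the crate end.
- **Everything else:** the orange and turquoise decoys were not touched.
- **Arm:** it stood still about 160 mm above the tray with no contact force when I handed in.

Two readings were off along the way. The two fixed cameras disagreed by about 2–5 mm in y; I settled that with close wrist-camera views, and no final check failed. I also saw about 10 N upward on the tool, briefly, while closing on the first large mushroom. It lifted cleanly.

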